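# Find the key for the tile press guard and hook the guard up

### The arm

A 6-joint arm with a two-finger parallel gripper is mounted at the origin on the work surface. World frame = base frame: x ahead of the robot, y to its left, z up, the work surface at z = 0. Lengths are in mm, angles in rad, forces in N, time in s.
With the tool pointing down it reaches from about 375 to 900 mm from the base axis. Payload 3.1 kg.
Tool frame: the origin (TCP) lies midway between the tips of the shut fingers; the grasp point (between the pads) lies 19 mm behind it (manip.grasp_offset is the distance from the TCP to the grasp point, in mm); z points along the fingers, y is the line along which they close (so a half turn about z gives the same grasp; the last joint's range is limited). The gripper opens to 87 mm and grips with 3 to 60 N. Pads are 19 mm wide; open, the fingers measure 117 mm over their backs; the gripper's body (75 mm by 190 mm) begins 51 mm behind the grasp point.
Start: joints at [-1.294, 0.527, 1.433, -0, 1.181, -0.178], TCP at [274.57, -561.434, 222.548] pointing down, gripper open.
Joint ranges: [-3.08, 3.08], [-0.75, 2.2], [0.22, 2.44], [-1.43, 4.57], [0, 2.65], [-2.85, 2.85]. Speed limits (rad/s): [2.79, 2.79, 3.14, 3.14, 3.14, 3.14].

### API

Orientations are given as a unit quaternion [w, x, y, z].
In Python, from plant import manip gives the robot as it stands. The module is installed in compiled form; this text tells all that it offers.
- The arm moves only by the tool arm_command, never from a script. Its argument "rows" is a list of rows, each an object of numbers: "dx", "dy", "dz": the shift along the tool's x, y, z in units of 25 mm (1.0 is 25 mm); "wx", "wy", "wz": the turn, a rotation vector about the tool's x, y, z in units of 6 degrees (1.0 is 6 degrees); "claw": the finger opening in mm, from 0 to 87. In form: [{"dx": .., "dy": .., "dz": .., "wx": .., "wy": .., "wz": .., "claw": ..}, ...]. A call has 1 to 12 rows; each row is the pose to reach, as a shift and turn from the pose commanded when the call began, along the tool's axes at that moment; what a row does not reach only later rows make up. A row lasts 1/12 s, in which the tool goes at most 41.7 mm and 7.16 degrees, less where a joint would pass 70% of its speed; a pose out of reach is approached as far as the arm can. A call with a gripper value outside its range is refused whole. The fingers move at their own pace and stop on an object; the grip force is fixed at half the most. Time passes only in rows, so rows that repeat a pose let the fingers close. It gives the time, the measured TCP pose, the force, the opening and the grip force at its end, in the units of the state.
- manip.read_state(): the state, without advancing time (a new reading comes with each control period).
- manip.snapshot(name): name is "scene" or "top" or "wrist"; returns the picture (480x640x3 uint8, red, green, blue); there is no depth.
- manip.calibration(name): a dict with "mtx" (3x3 intrinsics, pixels), "extrinsics" (4x4, takes a point from camera to world coordinates); the wrist camera has in their place "mount" (4x4, takes a point from camera to tool coordinates, whose origin is the TCP and whose axes are the flange's). Camera axes: x right, y down, z forward; pixel columns grow to the right and rows downward; lengths in mm; the calibration is good to about 2 mm. The wrist camera is an equidistant fisheye: a pixel r from the principal point sees the ray r / f radians off the axis. A picture is of the moment at which its call begins: read the wrist's pose just before it. calibration takes no time and is no camera call.
- manip.hand_in(): hands the job in; it is judged then, once.
The state is a dict: "time": time; "qpos": joint angles; "qd": joint speeds; "joint_efforts": joint torques, N m; "tool_pos": TCP position; "ee_rot": TCP orientation; "wrist_force": force on the tool from outside, world axes, zero at the start; "ft_torque": the same for the moment, N m; "opening": finger opening in mm; "grasp_force": force on a finger pad.
Only numpy, scipy, OpenCV 4.12 (cv2) and the standard library are available. Lean on these libraries where they do the work, as an engineer would, in place of code of your own. Each camera call takes 0.05 s, during which the arm holds its last target. There are 200 camera calls.

### The job

The tile press's drop guard is locked down: try the T-bar keys from the wooden stand in the cam lock at the press's front corner until one turns it, and give it its full quarter turn anticlockwise. Take the key out and set it aside in the wooden tray or back in the stand, as you do with keys that fail, then lift the guard by the ball on its hold-up bar and tilt the bar back so that its cross pin drops into the notch of the bracket above and the guard stays up. Never let the guard drop, and leave the other things on the bench where they are.

Things in the scene. Friction and masses are not known exactly. Their poses are not given: they have to be found in the camera images.
- key_1: steel T-bar key, 90 g, one of three alike but for their bits; tip hidden in the stand. Origin at the bit's tip, z up the shank. From the tip: bit to 17 mm (first 4 mm tapered), round shank 14 mm thick, collar 28 mm across at 28 to 32 mm, flat-sided cross bar centred at 58 mm: 56 mm long (x), 11 thick (y), 14 high. Starts upright in the stand, hung by its collar, turned any way
- key_2: steel T-bar key, 90 g, one of three alike but for their bits; tip hidden in the stand. Origin at the bit's tip, z up the shank. From the tip: bit to 17 mm (first 4 mm tapered), round shank 14 mm thick, collar 28 mm across at 28 to 32 mm, flat-sided cross bar centred at 58 mm: 56 mm long (x), 11 thick (y), 14 high. Starts upright in the stand, hung by its collar, turned any way
- key_3: steel T-bar key, 90 g, one of three alike but for their bits; tip hidden in the stand. Origin at the bit's tip, z up the shank. From the tip: bit to 17 mm (first 4 mm tapered), round shank 14 mm thick, collar 28 mm across at 28 to 32 mm, flat-sided cross bar centred at 58 mm: 56 mm long (x), 11 thick (y), 14 high. Starts upright in the stand, hung by its collar, turned any way
- key_1_bar (a point): centre of the cross bar of key_1, 58 mm above its tip
- key_2_bar (a point): centre of the cross bar of key_2, 58 mm above its tip
- key_3_bar (a point): centre of the cross bar of key_3, 58 mm above its tip
- stand: fixed wooden key stand, 210 mm (x) x 50 mm (y) x 36 mm high, three round holes 20 mm wide and 32 mm deep in its top at x = -70, 0 and 70 mm; origin under its centre. A key standing in it has its tip 8 mm above the table
- tray: fixed shallow wooden tray, 160 mm (x) x 210 mm (y) outside, 24 mm high, walls and floor 5 mm; origin under its centre
- press: fixed bench tile press; origin under its base, front (-x) to the robot. Base 260 x 320 x 50 mm (x -120 to 140). Guard between two channels at x = -65, y = +-132 mm, 180 mm high. Crosshead on columns at x -15 to 85, y +-145, z 255 to 295 mm, with a flat round ram housing on it up to 313 mm
- lock_mouth (a point): centre of the mouth of the key socket in the brass lock plug, 112 mm up, in a round steel barrel 40 mm across at the press's front right corner as the robot sees it; axis vertical, entered from above. Socket 12 mm square, 18 mm deep, its sides along this point's x and y, which turn with the plug. A key that enters goes 17 mm down, till its shank meets the face
- lock (a joint): turn of the cam lock's plug, rad: 0 locked (starts 0 to 0.15), 1.57 open at its stop, growing anticlockwise from above; 0.12 N m, stays where left. Only one key, not known which, drives it: its bit is 10 mm square, flats along its bar, slack 0.23 rad. Of the others one is too big to enter, one enters but spins freely. The cam holds the guard down
- guard (a joint): height of the drop guard above shut, m: 0 to 0.11; slides vertically, about 0.6 kg with its bar (7 N to lift), falls when let go. Hooked up it rests at about 0.074
- hold_bar (a joint): tilt of the hold-up bar about its pivot on the guard, rad: 0 upright, positive leaning back over the press (to the press's +x), -0.45 to 0.9, starts leaning forward; stays where left by light friction (0.05 N m). About 0.46 when hooked
- bar_knob (a point): centre of the black ball knob (26 mm across) at the top of the hold-up bar, 102 mm from the pivot; the bar is steel, 18 mm wide (press y), 7 mm thick. The ball swivels on a pin along the press's y, so pinched across that y it stays level in the fingers while the bar tilts
- bar_pin (a point): centre of the bar's cross pin (8 mm thick, 64 mm long along the press's y), 60 mm from the pivot, 42 mm below the knob's centre
- bar_pivot (a point): the bar's pivot on the guard's top edge, at press x = -85 mm, y = 0, 152 mm above the table when shut; it rises with the guard
- notch (a point): seat of the notch in the bracket on the crosshead's front, at press x = -58 mm, y = 0, z 280 mm: two prongs 17 mm wide, 30 mm clear between (the bar passes between), each with a lip in front (5.5 to 11.5 mm ahead, 8 mm higher than this point) and a back sloping up at 45 degrees. Hooked, the pin lies behind the lips, its centre here to about 2 mm
- vase: terracotta double-bellied bud vase, 148 mm high, 78 mm wide; origin under its centre
- banding_wheel: round dark steel banding wheel (decorating turntable), 170 mm across, 66 mm high; origin under its centre
- glaze_jar: small white lidded glaze jar, 60 mm across, 75 mm high; origin under its centre
- loop_tool: wooden-handled loop tool lying on the table, 180 mm long, 32 mm wide, 17 mm high; origin under its middle, x along it
- rib: dark wooden potter's rib lying flat, 120 x 60 x 6 mm; origin under its centre, x along its length
- tiles: stack of three terracotta tiles, 100 x 100 mm, 33 mm high; origin under its centre
- tool_jar: blue pottery jar of upright tools, 84 mm across, 180 mm high over the tools; origin under its centre
Not all that is in view belongs to the job. What is shaped like the key_3 but green or purple is not meant.

How it is judged (in metres and radians):
On the way, in this order (a step that is already met when the one before it is completed fails the run):
1. the cam lock has been turned open (value of joint lock above 1.2 rad), for 0.2 s.
2. the key has been taken out: every key is in the tray or the stand (((x of key_1 in the frame of tray between -0.08 and 0.08 m and y of key_1 in the frame of tray between -0.105 and 0.105 m and x of key_1_bar in the frame of tray between -0.08 and 0.08 m and y of key_1_bar in the frame of tray between -0.105 and 0.105 m and height (world z) of key_1 below 0.05 m and height (world z) of key_1_bar below 0.08 m) or (x of key_1 in the frame of stand between -0.09 and 0.09 m and y of key_1 in the frame of stand between -0.02 and 0.02 m and angle between key_1's own z axis and vertical below 0.25 rad and height (world z) of key_1 below 0.02 m)) and ((x of key_2 in the frame of tray between -0.08 and 0.08 m and y of key_2 in the frame of tray between -0.105 and 0.105 m and x of key_2_bar in the frame of tray between -0.08 and 0.08 m and y of key_2_bar in the frame of tray between -0.105 and 0.105 m and height (world z) of key_2 below 0.05 m and height (world z) of key_2_bar below 0.08 m) or (x of key_2 in the frame of stand between -0.09 and 0.09 m and y of key_2 in the frame of stand between -0.02 and 0.02 m and angle between key_2's own z axis and vertical below 0.25 rad and height (world z) of key_2 below 0.02 m)) and ((x of key_3 in the frame of tray between -0.08 and 0.08 m and y of key_3 in the frame of tray between -0.105 and 0.105 m and x of key_3_bar in the frame of tray between -0.08 and 0.08 m and y of key_3_bar in the frame of tray between -0.105 and 0.105 m and height (world z) of key_3 below 0.05 m and height (world z) of key_3_bar below 0.08 m) or (x of key_3 in the frame of stand between -0.09 and 0.09 m and y of key_3 in the frame of stand between -0.02 and 0.02 m and angle between key_3's own z axis and vertical below 0.25 rad and height (world z) of key_3 below 0.02 m))), for 0.2 s.
3. the guard is up with its bar's cross pin in the notch (value of joint guard between 0.068 and 0.088 m and distance between bar_pin and notch below 0.008 m), for 0.2 s.
At the end, for the whole second after the job is handed in: The lock is open (past 1.2 rad); the guard is at rest 68 to 88 mm up with the cross pin within 8 mm of the notch's seat; every key is at rest in the tray (tip and bar centre inside its outline) or upright in the stand (all of step 2 and all of step 3 and value of joint lock above 1.2 rad and velocity of joint guard between -0.02 and 0.02 m/s and linear speed of each of key_1, key_2, key_3 below 0.03 m/s); the robot touches nothing.
It fails at once if the guard is let drop (falls faster than 0.4 m/s) (velocity of joint guard below -0.4 m/s).
It fails at once if a bystander is shifted by more than 30 mm (distance of any of vase, banding_wheel, glaze_jar, loop_tool, rib, tiles, tool_jar from where it was at the start of the episode above 0.03 m).
It also fails if it takes over 72 s, if anything falls off the work surface, if the arm or the gripper's body presses on something with over 40 N, if the wrist force passes 120 N, or if a joint passes its speed limit or range.

## Working session

There is one attempt and no reset: what is moved stays moved. The work goes in short steps, Python scripts to look and compute and a tool call to move; the robot and the scene stay as the last step left them, time stands still between calls to the robot, and variables do not carry over. Pictures are saved under pics/ and viewed, at most 10 in all, crops included, and the job is handed in when it is done.

Besides the shell and the picture viewer there is one more tool, called after "Call:" as name(argument=value, ...), one argument or row to a line, values as JSON. arm_command: Moves the arm, as the interface text tells. Its arguments: {"type":"object","properties":{"rows":{"type":"array"}},"required":["rows"]}

```bash
mkdir -p pics; ls
python3 - <<'E'
from plant import manip
import cv2,numpy as np
print(manip.read_state())
for n in ("scene","top"):
    im=manip.snapshot(n); cv2.imwrite(f"pics/{n}0.png",im[:,:,::-1])
for n in ("scene","top","wrist"):
    print(n,manip.calibration(n))
E
```

```text
pics
{'time': 0.0, 'qpos': array([-1.29453792e+00,  5.28455363e-01,  1.43386714e+00, -1.78925056e-05,
        1.18140356e+00, -1.78505895e-01]), 'qd': array([-0.00212118, -0.0015576 ,  0.00163945, -0.0002936 , -0.00063732,
       -0.00010536]), 'joint_efforts': array([-7.70662245e-04, -4.40053654e+01, -1.76591706e+01,  6.31835335e-02,
        5.81997342e-02, -1.62989122e-04]), 'tool_pos': array([ 274.35144421, -560.76788905,  221.5894574 ]), 'ee_rot': array([-1.06502725e-03,  9.74258547e-01,  2.25431022e-01, -6.03788326e-05]), 'wrist_force': array([-0.51689785, -0.74032935, -0.15472444]), 'ft_torque': array([ 0.03275305, -0.03528052,  0.00550679]), 'grasp_force': 0.0, 'opening': 86.50757705695567}
scene {'mtx': array([[609.92008388,   0.        , 318.15630304],
       [  0.        , 609.92008388, 241.94096131],
       [  0.        ,   0.        ,   1.        ]]), 'extrinsics': array([[-4.57951344e-01,  7.16469110e-01, -5.26262844e-01,
         1.27092968e+03],
       [ 8.88837052e-01,  3.79540145e-01, -2.56744959e-01,
         2.73983275e+02],
       [ 1.57880438e-02, -5.85338614e-01
[... 474 characters left out ...]
73e+01],
       [ 7.45206791e-03, -9.51180174e-02, -9.95438109e-01,
         1.59072906e+03],
       [ 0.00000000e+00,  0.00000000e+00,  0.00000000e+00,
         1.00000000e+00]])}
wrist {'mtx': array([[371.64829954,   0.        , 323.15012507],
       [  0.        , 371.64829954, 242.96525403],
       [  0.        ,   0.        ,   1.        ]]), 'mount': array([[ 7.14594121e-04, -9.56268692e-01, -2.92488765e-01,
         7.97221406e+01],
       [ 9.99999382e-01,  4.34316936e-04,  1.02318457e-03,
         1.83118042e-01],
       [-8.51406549e-04, -2.92489315e-01,  9.56268412e-01,
        -1.63184334e+02],
       [ 0.00000000e+00,  0.00000000e+00,  0.00000000e+00,
         1.00000000e+00]])}
```

View pics/top0.png

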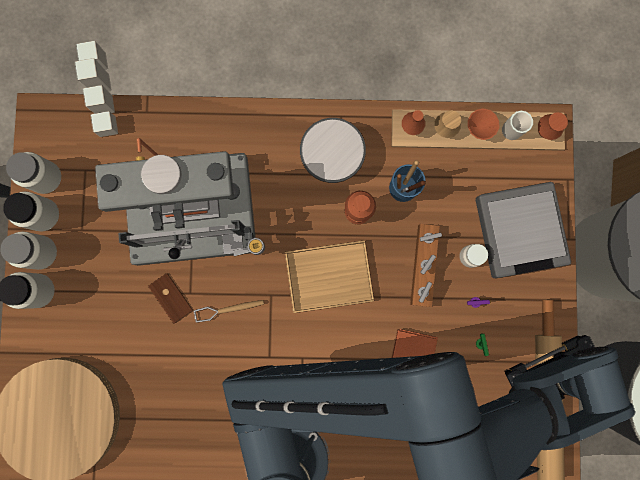

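View pics/scene0.png

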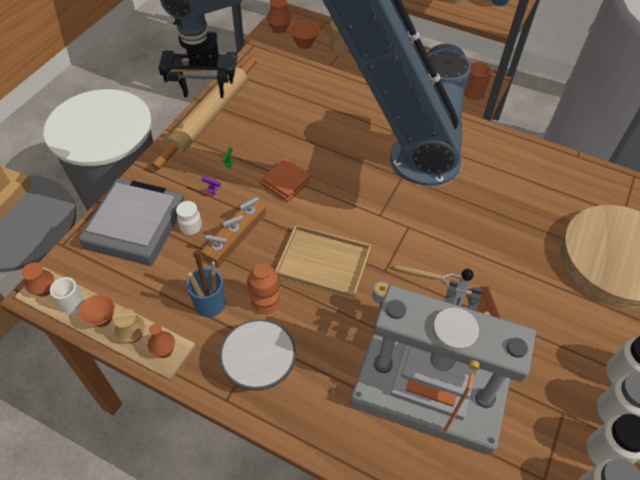

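Candidates: steel keys in the stand at top (431,238), (428,264) and (425,291). The decoys are purple (479,301) and green (483,344). The steel ones in the stand match the description. The lock barrel is at (256,246) and the black knob at (174,253).

```bash
cat > h.py <<'E'
import numpy as np,cv2
from plant import manip
from scipy.spatial.transform import Rotation as R
def ray(n,uv):
    c=manip.calibration(n);T=c["extrinsics"]
    d=np.linalg.inv(c["mtx"])@np.array([*uv,1.]);return T[:3,3],T[:3,:3]@d
def atz(n,uv,z):
    o,d=ray(n,uv);return o+d*(z-o[2])/d[2]
def tri(a,b):
    (o1,d1),(o2,d2)=ray("top",a),ray("scene",b)
    s=np.linalg.lstsq(np.c_[d1,-d2],o2-o1,rcond=None)[0]
    p,q=o1+s[0]*d1,o2+s[1]*d2;return (p+q)/2,np.linalg.norm(p-q)
def pose():
    s=manip.read_state();w,x,y,z=s["ee_rot"];return s,R.from_quat([x,y,z,w]),s["tool_pos"]
def yaw():
    r=pose()[1].as_matrix();return np.arctan2(r[1,0],r[0,0])
def watz(uv,z,rp=None):
    s,r,p=rp or pose();c=manip.calibration("wrist");K=c["mtx"];M=c["mount"]
    v=np.array([(uv[0]-K[0,2])/K[0,0],(uv[1]-K[1,2])/K[1,1]]);th=np.linalg.norm(v)
    d=np.array([*(v/max(th,1e-9)*np.sin(th)),np.cos(th)])
    o=r.apply(M[:3,3])+p;d=r.apply(M[:3,:3]@d);return o+d*(z-o[2])/d[2]
def wproj(P,rp=None):
    s,r,p=rp or pose();c=manip.calibration("wrist");K=c["mtx"];M=c["mount"]
    q=M[:3,:3].T@(r.inv().apply(np.array(P)-p)-M[:3,3])
    th=np.arctan2(np.hypot(q[0],q[1]),q[2]);h=np.hypot(q[0],q[1])
    return K[0,0]*th*q[0]/h+K[0,2],K[1,1]*th*q[1]/h+K[1,2]
def go(P,yw=None):
    "units of shift (and wz) to reach TCP P with tool down at yaw yw"
    s,r,p=pose();d=r.inv().apply(np.array(P)-p)/25
    print("dxyz",d.round(2))
    if yw is not None:
        c,sn=np.cos(yw),np.sin(yw);t=R.from_matrix(np.array([[c,sn,0],[sn,-c,0],[0,0,-1]]))
        print("w",(np.degrees((r.inv()*t).as_rotvec())/6).round(2),"yaw now",yaw().round(3))
E
python3 - <<'E'
from h import *
im=cv2.imread("pics/top0.png")
a=cv2.resize(im[222:312,400:500],None,fx=4,fy=4,interpolation=cv2.INTER_CUBIC)
b=cv2.resize(im[140:275,90:275],(370,270),interpolation=cv2.INTER_CUBIC)
b=cv2.resize(im[205:275,115:275],None,fx=4,fy=4,interpolation=cv2.INTER_CUBIC)
W=np.zeros((360+280,640,3),np.uint8)
cv2.imwrite("pics/c1.png",np.vstack([cv2.copyMakeBorder(a[:,:],0,0,0,240,0),b])[:600])
for u in ((431,238),(428,264),(425,291)): print(atz("top",u,66).round(1))
print("lock",atz("top",(256,246),112).round(1),tri((256,246),(381,290)))
print("knob",tri((174,253),(467,275)))
print("base corners z50",[atz("top",u,50).round(1) for u in ((255,250),(131,264),(245,153))])
print("tray",[atz("top",u,24).round(1) for u in ((287,251),(368,242),(374,299),(293,311))])
E
```

```text
[ 568.1 -355.3   66. ]
[ 502.2 -347.8   66. ]
[ 434.3 -340.4   66. ]
lock [535.9  81.5 112. ] (array([537.14572646,  82.4636899 ,  99.03182238]), np.float64(0.8859131778584913))
knob (array([506.41487436, 249.56353617, 242.68754459]), np.float64(0.33721665509247417))
base corners z50 [array([530.7,  90.2,  50. ]), array([489.3, 403.4,  50. ]), array([781.5, 123.2,  50. ])]
tray [array([531.6,  10.1,  24. ]), array([ 558.8, -199.4,   24. ]), array([ 411.9, -216.5,   24. ]), array([377.6,  -8.9,  24. ])]
```

View pics/c1.png

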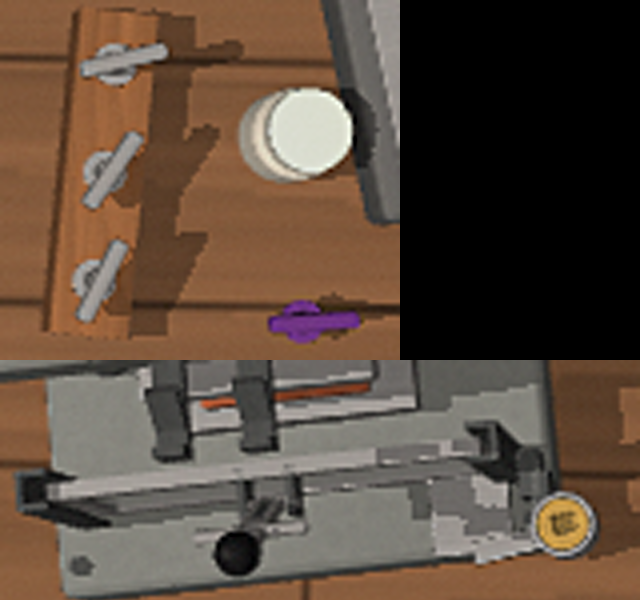

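```bash
python3 -c "
from h import *
go([436,-341,190],-0.47)"
```

```text
dxyz [ 9.67 -5.06  1.28]
w [-0.02  0.01  8.83] yaw now 0.455
```

Call:
arm_command(
  rows=[
    {"dx": 9.67,"dy": -5.06,"dz": 1.28,"wz": 8.83,"claw": 40},
    {"dx": 9.67,"dy": -5.06,"dz": 1.28,"wz": 8.83,"claw": 40},
    {"dx": 9.67,"dy": -5.06,"dz": 1.28,"wz": 8.83,"claw": 40},
    {"dx": 9.67,"dy": -5.06,"dz": 1.28,"wz": 8.83,"claw": 40},
    {"dx": 9.67,"dy": -5.06,"dz": 1.28,"wz": 8.83,"claw": 40},
    {"dx": 9.67,"dy": -5.06,"dz": 1.28,"wz": 8.83,"claw": 40},
    {"dx": 9.67,"dy": -5.06,"dz": 1.28,"wz": 8.83,"claw": 40},
    {"dx": 9.67,"dy": -5.06,"dz": 1.28,"wz": 8.83,"claw": 40},
    {"dx": 9.67,"dy": -5.06,"dz": 1.28,"wz": 8.83,"claw": 40},
    {"dx": 9.67,"dy": -5.06,"dz": 1.28,"wz": 8.83,"claw": 40},
    {"dx": 9.67,"dy": -5.06,"dz": 1.28,"wz": 8.83,"claw": 40},
  ],
)

```text
validation failed for argument at $.ro...
```

Run:
```python
from h import *
s,r,p=pose(); print(p,yaw())
im=manip.snapshot("wrist"); cv2.imwrite("pics/w1.png",im[:,:,::-1])
np.savez("w1.npz",p=p,q=r.as_quat())
for P in ((436,-341,65),(502,-348,65),(568,-355,65)): print(wproj(P))
```

```text
[ 274.40812248 -560.82410607  221.68283757] 0.4547769961967989
(np.float64(184.30163526420597), np.float64(-29.60486146532338))
(np.float64(224.6681434088732), np.float64(-83.06898086222515))
(np.float64(264.76445034612124), np.float64(-128.23537586423953))
```

View pics/w1.png

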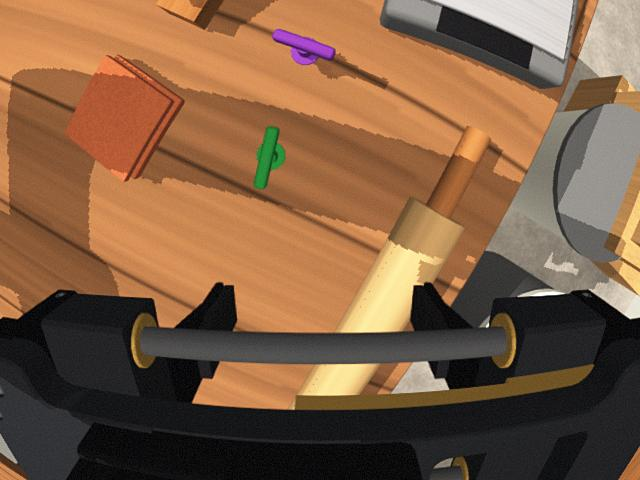

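The move was refused, probably because wx and wy were missing. This picture only shows the start view: the decoys, purple (303,45) and green (268,158).

Call:
arm_command(
  rows=[
    {"dx": 9.67,"dy": -5.06,"dz": 1.28,"wx": 0,"wy": 0,"wz": 8.83,"claw": 40},
    {"dx": 9.67,"dy": -5.06,"dz": 1.28,"wx": 0,"wy": 0,"wz": 8.83,"claw": 40},
    {"dx": 9.67,"dy": -5.06,"dz": 1.28,"wx": 0,"wy": 0,"wz": 8.83,"claw": 40},
    {"dx": 9.67,"dy": -5.06,"dz": 1.28,"wx": 0,"wy": 0,"wz": 8.83,"claw": 40},
    {"dx": 9.67,"dy": -5.06,"dz": 1.28,"wx": 0,"wy": 0,"wz": 8.83,"claw": 40},
    {"dx": 9.67,"dy": -5.06,"dz": 1.28,"wx": 0,"wy": 0,"wz": 8.83,"claw": 40},
    {"dx": 9.67,"dy": -5.06,"dz": 1.28,"wx": 0,"wy": 0,"wz": 8.83,"claw": 40},
    {"dx": 9.67,"dy": -5.06,"dz": 1.28,"wx": 0,"wy": 0,"wz": 8.83,"claw": 40},
    {"dx": 9.67,"dy": -5.06,"dz": 1.28,"wx": 0,"wy": 0,"wz": 8.83,"claw": 40},
    {"dx": 9.67,"dy": -5.06,"dz": 1.28,"wx": 0,"wy": 0,"wz": 8.83,"claw": 40},
    {"dx": 9.67,"dy": -5.06,"dz": 1.28,"wx": 0,"wy": 0,"wz": 8.83,"claw": 40},
  ],
)

```text
time: 1.07
tool_pos: [435.9, -342.4, 190.6]
ee_rot: [0.0, 0.973, -0.232, 0.0]
wrist_force: [1.0, 0.1, 0.4]
opening: 40.1
grasp_force: 0.0
```

Run:
```python
from h import *
s,r,p=pose(); print(s["time"],p,yaw())
im=manip.snapshot("wrist"); cv2.imwrite("pics/w1.png",im[:,:,::-1])
np.savez("w1.npz",p=p,q=r.as_quat())
for P in ((436,-341,65),(502,-348,65),(568,-355,65)): print(wproj(P))
```

```text
1.0667 [ 435.9232297  -342.40986045  190.57662727] -0.46898277875854855
(np.float64(319.90197724551183), np.float64(234.30394061919827))
(np.float64(289.2572203267349), np.float64(157.26558065406573))
(np.float64(258.2227058592573), np.float64(79.26460863019406))
```

View pics/w1.png

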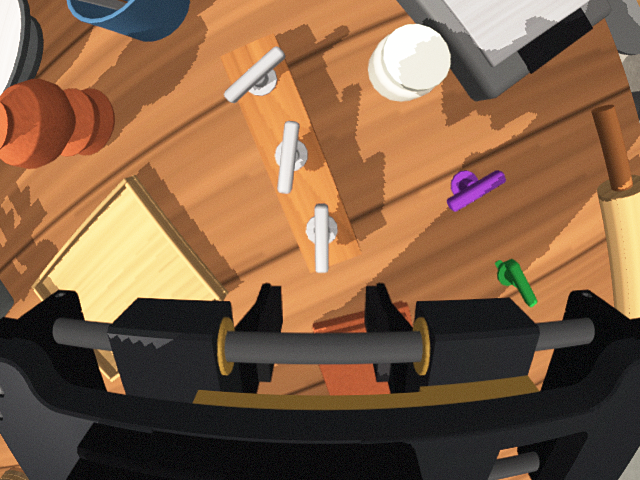

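The three steel keys are in the stand, with bars centred at (322,238), (289,157) and (255,75). The nearest bar already lines up with the tool's x.

Run:
```python
from h import *
d=np.load("w1.npz");rp=(None,R.from_quat(d["q"]),d["p"])
for a,b in (((322,207),(322,268)),((292,124),(286,189)),((231,99),(280,50))):
    P,Q=watz(a,73,rp),watz(b,73,rp);v=P-Q;print(((P+Q)/2).round(1),np.linalg.norm(v).round(1),np.arctan2(v[1],v[0]).round(3))
```

```text
[ 434.5 -341.8   73. ] 50.1 -0.469
[ 502.8 -348.5   73. ] 49.8 -0.573
[ 571.1 -355.    73. ] 52.2 1.874
```

Call:
arm_command(
  rows=[
    {"dx": -0.05,"dy": 0,"dz": 1.6,"wx": 0,"wy": 0,"wz": 0,"claw": 40},
    {"dx": -0.05,"dy": 0,"dz": 3.2,"wx": 0,"wy": 0,"wz": 0,"claw": 40},
    {"dx": -0.05,"dy": 0,"dz": 4.8,"wx": 0,"wy": 0,"wz": 0,"claw": 40},
    {"dx": -0.05,"dy": 0,"dz": 5.74,"wx": 0,"wy": 0,"wz": 0,"claw": 40},
    {"dx": -0.05,"dy": 0,"dz": 5.74,"wx": 0,"wy": 0,"wz": 0,"claw": 25},
    {"dx": -0.05,"dy": 0,"dz": 5.74,"wx": 0,"wy": 0,"wz": 0,"claw": 5},
    {"dx": -0.05,"dy": 0,"dz": 5.74,"wx": 0,"wy": 0,"wz": 0,"claw": 5},
    {"dx": -0.05,"dy": 0,"dz": 5.74,"wx": 0,"wy": 0,"wz": 0,"claw": 5},
    {"dx": -0.05,"dy": 0,"dz": 5.74,"wx": 0,"wy": 0,"wz": 0,"claw": 5},
  ],
)

```text
time: 1.87
tool_pos: [436.0, -342.3, 49.1]
ee_rot: [0.001, 0.972, -0.233, 0.002]
wrist_force: [1.3, 0.5, 2.2]
opening: 14.7
grasp_force: 0.5
```

Call:
arm_command(
  rows=[
    {"dx": 0,"dy": 0,"dz": 0,"wx": 0,"wy": 0,"wz": 0,"claw": 5},
    {"dx": 0,"dy": 0,"dz": 0,"wx": 0,"wy": 0,"wz": 0,"claw": 5},
    {"dx": 0,"dy": 0,"dz": -1.5,"wx": 0,"wy": 0,"wz": 0,"claw": 5},
    {"dx": 0,"dy": 0,"dz": -3,"wx": 0,"wy": 0,"wz": 0,"claw": 5},
    {"dx": 0,"dy": 0,"dz": -4.5,"wx": 0,"wy": 0,"wz": 0,"claw": 5},
    {"dx": 0,"dy": 0,"dz": -5.6,"wx": 0,"wy": 0,"wz": 0,"claw": 5},
    {"dx": 0,"dy": 0,"dz": -5.6,"wx": 0,"wy": 0,"wz": 0,"claw": 5},
  ],
)

```text
time: 2.45
tool_pos: [437.9, -344.0, 193.7]
ee_rot: [0.004, 0.973, -0.233, 0.006]
wrist_force: [0.8, -1.2, -0.7]
opening: 12.5
grasp_force: 30.0
```

Run:
```python
from h import *
s,r,p=pose();print(s["opening"],s["grasp_force"]);go([536,82,190],0.2)
```

```text
12.547335418328474 29.99974697828293
dxyz [-4.210e+00 -1.697e+01  1.000e-02]
w [ 0.09 -0.1  -6.39] yaw now -0.469
```

Call:
arm_command(
  rows=[
    {"dx": -4.2,"dy": -17,"dz": 0,"wx": 0,"wy": 0,"wz": -6.4,"claw": 5},
    {"dx": -4.2,"dy": -17,"dz": 0,"wx": 0,"wy": 0,"wz": -6.4,"claw": 5},
    {"dx": -4.2,"dy": -17,"dz": 0,"wx": 0,"wy": 0,"wz": -6.4,"claw": 5},
    {"dx": -4.2,"dy": -17,"dz": 0,"wx": 0,"wy": 0,"wz": -6.4,"claw": 5},
    {"dx": -4.2,"dy": -17,"dz": 0,"wx": 0,"wy": 0,"wz": -6.4,"claw": 5},
    {"dx": -4.2,"dy": -17,"dz": 0,"wx": 0,"wy": 0,"wz": -6.4,"claw": 5},
    {"dx": -4.2,"dy": -17,"dz": 0,"wx": 0,"wy": 0,"wz": -6.4,"claw": 5},
    {"dx": -4.2,"dy": -17,"dz": 0,"wx": 0,"wy": 0,"wz": -6.4,"claw": 5},
    {"dx": -4.2,"dy": -17,"dz": 0,"wx": 0,"wy": 0,"wz": -6.4,"claw": 5},
    {"dx": -4.2,"dy": -17,"dz": 0,"wx": 0,"wy": 0,"wz": -6.4,"claw": 5},
    {"dx": -4.2,"dy": -17,"dz": 0,"wx": 0,"wy": 0,"wz": -6.4,"claw": 5},
    {"dx": -4.2,"dy": -17,"dz": 0,"wx": 0,"wy": 0,"wz": -6.4,"claw": 5},
  ],
)

```text
time: 3.45
tool_pos: [533.8, 90.0, 186.7]
ee_rot: [-0.001, 0.995, 0.103, 0.0]
wrist_force: [-0.9, -0.8, -0.8]
opening: 12.8
grasp_force: 30.0
```

Run:
```python
from h import *
s,r,p=pose(); print(s["time"],p,yaw(),s["opening"])
im=manip.snapshot("wrist"); np.savez("w2.npz",p=p,q=r.as_quat(),im=im)
print(wproj((536,82,112)),wproj(p-[0,0,41]),wproj(p+[0,0,17]))
cv2.imwrite("pics/w2.png",cv2.resize(im[180:360,220:430],None,fx=3.5,fy=3.3,interpolation=cv2.INTER_CUBIC)[:,:,::-1])
```

```text
3.45 [533.80475117  90.00870301 186.65432159] 0.20607728755360494 12.845198112205637
(np.float64(331.37162162996833), np.float64(250.9190907197476)) (np.float64(318.5229820953368), np.float64(269.6819001549523)) (np.float64(317.1371725555217), np.float64(316.6862549667735))
```

View pics/w2.png

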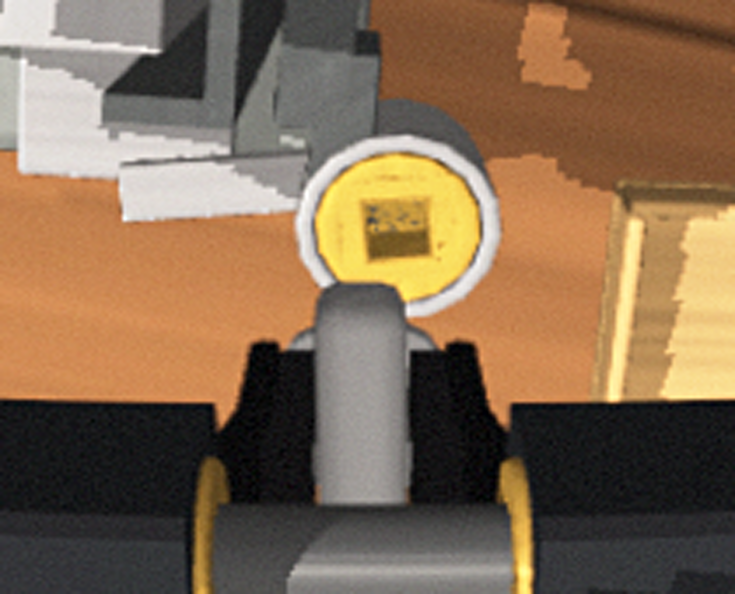

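The socket is at wrist pixel about (333.4,249.4), nearly aligned with the tool, and the key is held straight. The arm was still settling, so I compute with the saved pose.

Run:
```python
from h import *
d=np.load("w2.npz");rp=(None,R.from_quat(d["q"]),d["p"])
u=lambda x,y:(220+x/3.5,180+y/3.3)
print(watz(u(397,229),112,rp),watz(u(398,226),112,rp),wproj(d["p"]+[0,0,17],rp))
a,b=watz(u(365,262),112,rp),watz(u(430,260),112,rp);print(a-b)
a,b=watz(u(363,197),112,rp),watz(u(365,262),112,rp);print(a-b)
# far end of key bar
print(watz(u(361,286),d["p"][2]+24,rp)-d["p"])
s,r,p=pose();print(s["time"],p,yaw(),r.as_quat())
```

```text
[537.89951206  83.26212466 112.        ] [538.56676795  83.21118303 112.        ] (np.float64(321.8811271577763), np.float64(318.3959728597693))
[-3.00765289 12.25435572  0.        ]
[13.56085013  3.24781855  0.        ]
[26.85247318  5.05638281 24.        ]
3.5 [533.29181427  87.72998183 186.51612654] 0.20508816949877356 [ 9.94746877e-01  1.02364433e-01 -4.16192492e-04 -1.66334089e-05]
```

Call:
arm_command(
  rows=[
    {"dx": 0,"dy": 0,"dz": 0,"wx": 0,"wy": 0,"wz": -0.3,"claw": 5},
    {"dx": 0,"dy": 0,"dz": 0,"wx": 0,"wy": 0,"wz": -0.3,"claw": 5},
    {"dx": 0,"dy": 0,"dz": 0,"wx": 0,"wy": 0,"wz": -0.3,"claw": 5},
    {"dx": 0,"dy": 0,"dz": 0,"wx": 0,"wy": 0,"wz": -0.3,"claw": 5},
  ],
)

```text
time: 3.83
tool_pos: [533.5, 84.4, 186.9]
ee_rot: [0.0, 0.993, 0.115, -0.0]
wrist_force: [-0.3, 0.1, -1.2]
opening: 12.5
grasp_force: 30.0
```

Run:
```python
from h import *
s,r,p=pose();print(p,s["qd"].round(3));go([538.1,83.8,157],0.235)
```

```text
[533.50087733  84.36351845 186.87544647] [ 0.002 -0.    -0.004  0.002  0.001 -0.001]
dxyz [0.17 0.06 1.19]
w [ 0.    0.01 -0.05] yaw now 0.23
```

Call:
arm_command(
  rows=[
    {"dx": 0.17,"dy": 0.06,"dz": 0.6,"wx": 0,"wy": 0,"wz": 0,"claw": 5},
    {"dx": 0.17,"dy": 0.06,"dz": 1.19,"wx": 0,"wy": 0,"wz": 0,"claw": 5},
    {"dx": 0.17,"dy": 0.06,"dz": 1.19,"wx": 0,"wy": 0,"wz": 0,"claw": 5},
    {"dx": 0.17,"dy": 0.06,"dz": 1.35,"wx": 0,"wy": 0,"wz": 0,"claw": 5},
    {"dx": 0.17,"dy": 0.06,"dz": 1.45,"wx": 0,"wy": 0,"wz": 0,"claw": 5},
    {"dx": 0.17,"dy": 0.06,"dz": 1.55,"wx": 0,"wy": 0,"wz": 0,"claw": 5},
    {"dx": 0.17,"dy": 0.06,"dz": 1.55,"wx": 0,"wy": 0,"wz": 0,"claw": 5},
  ],
)

```text
time: 4.42
tool_pos: [538.7, 84.8, 148.5]
ee_rot: [0.0, 0.993, 0.115, 0.0]
wrist_force: [0.9, 0.5, -1.7]
opening: 12.7
grasp_force: 30.0
```

Call:
arm_command(
  rows=[
    {"dx": -0.03,"dy": 0.03,"dz": 0,"wx": 0,"wy": 0,"wz": 0,"claw": 5},
    {"dx": -0.03,"dy": 0.03,"dz": 0.1,"wx": 0,"wy": 0,"wz": 0,"claw": 5},
    {"dx": -0.03,"dy": 0.03,"dz": 0.2,"wx": 0,"wy": 0,"wz": 0,"claw": 5},
    {"dx": -0.03,"dy": 0.03,"dz": 0.25,"wx": 0,"wy": 0,"wz": 0,"claw": 5},
    {"dx": -0.03,"dy": 0.03,"dz": 0.25,"wx": 0,"wy": 0,"wz": 0,"claw": 5},
  ],
)

```text
time: 4.83
tool_pos: [538.2, 84.1, 142.0]
ee_rot: [0.0, 0.993, 0.116, 0.0]
wrist_force: [1.5, -0.3, -0.8]
opening: 12.7
grasp_force: 30.0
```

Call:
arm_command(
  rows=[
    {"dx": 0,"dy": 0,"dz": 0.1,"wx": 0,"wy": 0,"wz": 0,"claw": 5},
    {"dx": 0,"dy": 0,"dz": 0.18,"wx": 0,"wy": 0,"wz": 0,"claw": 5},
    {"dx": 0,"dy": 0,"dz": 0.18,"wx": 0,"wy": 0,"wz": -1,"claw": 5},
    {"dx": 0,"dy": 0,"dz": 0.18,"wx": 0,"wy": 0,"wz": -2,"claw": 5},
    {"dx": 0,"dy": 0,"dz": 0.18,"wx": 0,"wy": 0,"wz": -3,"claw": 5},
    {"dx": 0,"dy": 0,"dz": 0.18,"wx": 0,"wy": 0,"wz": -4,"claw": 5},
    {"dx": 0,"dy": 0,"dz": 0.18,"wx": 0,"wy": 0,"wz": -5,"claw": 5},
    {"dx": 0,"dy": 0,"dz": 0.18,"wx": 0,"wy": 0,"wz": -5,"claw": 5},
  ],
)

```text
time: 5.5
tool_pos: [538.1, 84.7, 137.4]
ee_rot: [-0.0, 0.929, 0.369, 0.001]
wrist_force: [1.4, 1.9, -0.5]
opening: 12.6
grasp_force: 30.0
```

Run:
```python
from h import *
s,r,p=pose();print(p,yaw(),s["ft_torque"],s["wrist_force"],s["joint_efforts"][5])
im=manip.snapshot("wrist");cv2.imwrite("pics/w3.png",cv2.resize(im[180:360,220:430],None,fx=3.5,fy=3.3,interpolation=cv2.INTER_CUBIC)[:,:,::-1])
```

```text
[538.07568685  84.66785388 137.41481294] 0.7566865033090058 [ 0.49373133 -0.43100879 -0.02498427] [ 1.4074395   1.86578656 -0.47939954] -0.6210325844585896
```

View pics/w3.png

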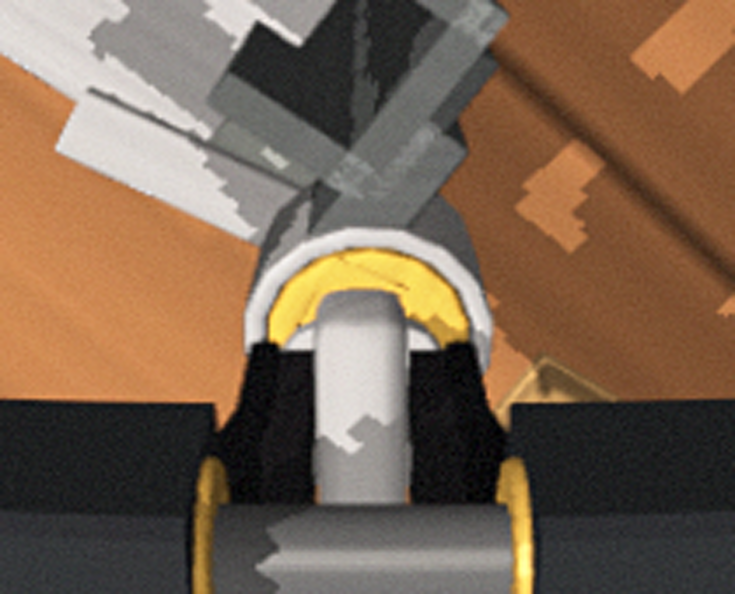

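Call:
arm_command(
  rows=[
    {"dx": 0,"dy": 0,"dz": 0,"wx": 0,"wy": 0,"wz": -1,"claw": 5},
    {"dx": 0,"dy": 0,"dz": 0,"wx": 0,"wy": 0,"wz": -2,"claw": 5},
    {"dx": 0,"dy": 0,"dz": 0,"wx": 0,"wy": 0,"wz": -3,"claw": 5},
    {"dx": 0,"dy": 0,"dz": 0,"wx": 0,"wy": 0,"wz": -4,"claw": 5},
    {"dx": 0,"dy": 0,"dz": 0,"wx": 0,"wy": 0,"wz": -5,"claw": 5},
  ],
)

```text
time: 5.97
tool_pos: [538.0, 84.3, 137.4]
ee_rot: [-0.0, 0.802, 0.598, 0.0]
wrist_force: [2.2, 2.4, -1.1]
opening: 12.3
grasp_force: 30.0
```

Run:
```python
from h import *
s,r,p=pose();print(p,yaw(),s["ft_torque"],s["wrist_force"],s["joint_efforts"][5],s["qd"][5])
```

```text
[537.96531991  84.34948387 137.4386453 ] 1.2808947095853769 [ 0.45219014 -0.44721856 -0.03250433] [ 2.22304974  2.43116422 -1.09168174] 0.8246050961315632 -1.244008367993157
```

Call:
arm_command(
  rows=[
    {"dx": 0,"dy": 0,"dz": -0.3,"wx": 0,"wy": 0,"wz": 0,"claw": 5},
    {"dx": 0,"dy": 0,"dz": -0.8,"wx": 0,"wy": 0,"wz": 0,"claw": 5},
    {"dx": 0,"dy": 0,"dz": -1.5,"wx": 0,"wy": 0,"wz": 0,"claw": 5},
    {"dx": -0.4,"dy": 0,"dz": -2.2,"wx": 0,"wy": 0,"wz": 0,"claw": 5},
    {"dx": -0.4,"dy": 0,"dz": -2.2,"wx": 0,"wy": 0,"wz": 0,"claw": 5},
    {"dx": -0.4,"dy": 0,"dz": -2.2,"wx": 0,"wy": 0,"wz": 0,"claw": 5},
  ],
)

```text
time: 6.47
tool_pos: [534.6, 74.1, 193.2]
ee_rot: [0.0, 0.803, 0.595, 0.0]
wrist_force: [-0.6, -0.0, -0.7]
opening: 12.7
grasp_force: 30.0
```

Run:
```python
from h import *
s,r,p=pose();print(p,yaw(),s["opening"])
im=manip.snapshot("wrist");np.savez("w4.npz",p=p,q=r.as_quat(),im=im)
c=im[200:290,280:380];cv2.imwrite("pics/w4.png",cv2.resize(c,None,fx=5,fy=5,interpolation=cv2.INTER_CUBIC)[:,:,::-1])
go([0.5*(436+556)-15,-70,120],0.2)
```

```text
[534.61351866  74.07364465 193.21811307] 1.2753543534414786 12.657077093034914
dxyz [-6.14 -0.35  2.9 ]
w [-1.000e-02  1.000e-02  1.028e+01] yaw now 1.276
```

View pics/w4.png

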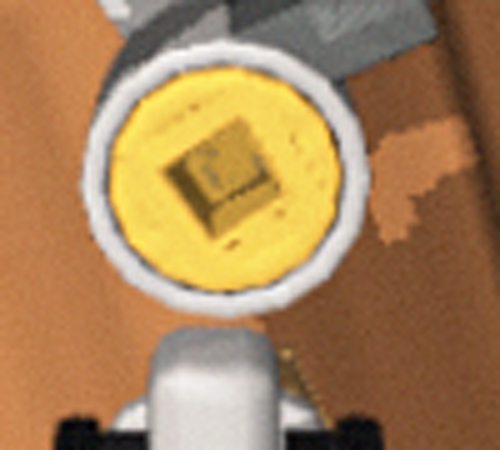

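The socket is about 30° off the key's yaw, so this key spins free and isn't the right one. It goes in the tray.

Run:
```python
from h import *
go([467,-85,100],0.1)
```

```text
dxyz [-6.88 -0.71  3.7 ]
w [-1.000e-02  1.000e-02  1.123e+01] yaw now 1.276
```

Call:
arm_command(
  rows=[
    {"dx": -6.88,"dy": -0.71,"dz": 0.5,"wx": 0,"wy": 0,"wz": 11.2,"claw": 5},
    {"dx": -6.88,"dy": -0.71,"dz": 1.5,"wx": 0,"wy": 0,"wz": 11.2,"claw": 5},
    {"dx": -6.88,"dy": -0.71,"dz": 3.7,"wx": 0,"wy": 0,"wz": 11.2,"claw": 5},
    {"dx": -6.88,"dy": -0.71,"dz": 3.7,"wx": 0,"wy": 0,"wz": 11.2,"claw": 5},
    {"dx": -6.88,"dy": -0.71,"dz": 3.7,"wx": 0,"wy": 0,"wz": 11.2,"claw": 5},
    {"dx": -6.88,"dy": -0.71,"dz": 3.7,"wx": 0,"wy": 0,"wz": 11.2,"claw": 5},
    {"dx": -6.88,"dy": -0.71,"dz": 3.7,"wx": 0,"wy": 0,"wz": 11.2,"claw": 5},
    {"dx": -6.88,"dy": -0.71,"dz": 3.7,"wx": 0,"wy": 0,"wz": 11.2,"claw": 5},
    {"dx": -6.88,"dy": -0.71,"dz": 5.2,"wx": 0,"wy": 0,"wz": 11.2,"claw": 5},
    {"dx": -6.88,"dy": -0.71,"dz": 5.6,"wx": 0,"wy": 0,"wz": 11.2,"claw": 5},
    {"dx": -6.88,"dy": -0.71,"dz": 5.75,"wx": 0,"wy": 0,"wz": 11.2,"claw": 5},
    {"dx": -6.88,"dy": -0.71,"dz": 5.75,"wx": 0,"wy": 0,"wz": 11.2,"claw": 5},
  ],
)

```text
time: 7.52
tool_pos: [467.0, -84.4, 47.2]
ee_rot: [-0.001, 0.999, 0.053, -0.002]
wrist_force: [-0.8, -0.6, -0.8]
opening: 12.6
grasp_force: 30.0
```

Call:
arm_command(
  rows=[
    {"dx": 0,"dy": 0,"dz": 0.04,"wx": 0,"wy": 0,"wz": 0,"claw": 5},
    {"dx": 0,"dy": 0,"dz": 0.04,"wx": 0,"wy": 0,"wz": 0,"claw": 20},
    {"dx": 0,"dy": 0,"dz": 0.04,"wx": 0,"wy": 0,"wz": 0,"claw": 40},
    {"dx": 0,"dy": 0,"dz": 0.04,"wx": 0,"wy": 0,"wz": 0,"claw": 40},
    {"dx": 0,"dy": 0,"dz": 0.04,"wx": 0,"wy": 0,"wz": 0,"claw": 40},
    {"dx": 0,"dy": 0,"dz": -1.5,"wx": 0,"wy": 0,"wz": 0,"claw": 40},
    {"dx": 0,"dy": 0,"dz": -3,"wx": 0,"wy": 0,"wz": 0,"claw": 40},
    {"dx": 0,"dy": 0,"dz": -3,"wx": 0,"wy": 0,"wz": 0,"claw": 40},
    {"dx": 0,"dy": 0,"dz": -3,"wx": 0,"wy": 0,"wz": 0,"claw": 40},
  ],
)

```text
time: 8.27
tool_pos: [470.1, -85.8, 126.0]
ee_rot: [0.001, 0.999, 0.053, 0.003]
wrist_force: [-0.2, -0.8, -0.1]
opening: 39.9
grasp_force: 0.0
```

Run:
```python
from h import *
print(pose()[2]);go([503,-348.5,120],-0.573)
```

```text
[470.09437196 -85.79690547 125.95144508]
dxyz [ 0.19 10.59  0.27]
w [ 0.01 -0.06  6.49] yaw now 0.106
```

Call:
arm_command(
  rows=[
    {"dx": 0.3,"dy": 10.6,"dz": 0,"wx": 0,"wy": 0,"wz": 6.5,"claw": 40},
    {"dx": 0.3,"dy": 10.6,"dz": 0,"wx": 0,"wy": 0,"wz": 6.5,"claw": 40},
    {"dx": 0.3,"dy": 10.6,"dz": 0,"wx": 0,"wy": 0,"wz": 6.5,"claw": 40},
    {"dx": 0.3,"dy": 10.6,"dz": 0,"wx": 0,"wy": 0,"wz": 6.5,"claw": 40},
    {"dx": 0.3,"dy": 10.6,"dz": 0,"wx": 0,"wy": 0,"wz": 6.5,"claw": 40},
    {"dx": 0.3,"dy": 10.6,"dz": 0,"wx": 0,"wy": 0,"wz": 6.5,"claw": 40},
    {"dx": 0.3,"dy": 10.6,"dz": 0,"wx": 0,"wy": 0,"wz": 6.5,"claw": 40},
    {"dx": 0.3,"dy": 10.6,"dz": 0,"wx": 0,"wy": 0,"wz": 6.5,"claw": 40},
    {"dx": 0.3,"dy": 10.6,"dz": 0,"wx": 0,"wy": 0,"wz": 6.5,"claw": 40},
    {"dx": 0.3,"dy": 10.6,"dz": 0,"wx": 0,"wy": 0,"wz": 6.5,"claw": 40},
    {"dx": 0.3,"dy": 10.6,"dz": 0,"wx": 0,"wy": 0,"wz": 6.5,"claw": 40},
  ],
)

```text
time: 9.18
tool_pos: [503.2, -345.5, 123.1]
ee_rot: [-0.001, 0.959, -0.283, -0.001]
wrist_force: [0.1, -0.3, -0.1]
opening: 40.2
grasp_force: 0.0
```

Run:
```python
from h import *
print(pose()[2]);go([503,-348.5,49],-0.573)
```

```text
[ 503.16655579 -345.50441813  123.08357143]
dxyz [0.07 0.11 2.96]
w [-0.01  0.03 -0.  ] yaw now -0.573
```

Call:
arm_command(
  rows=[
    {"dx": 0.04,"dy": 0.04,"dz": 1.5,"wx": 0,"wy": 0,"wz": 0,"claw": 40},
    {"dx": 0.04,"dy": 0.04,"dz": 2.96,"wx": 0,"wy": 0,"wz": 0,"claw": 40},
    {"dx": 0.04,"dy": 0.04,"dz": 2.96,"wx": 0,"wy": 0,"wz": 0,"claw": 40},
    {"dx": 0.04,"dy": 0.04,"dz": 2.96,"wx": 0,"wy": 0,"wz": 0,"claw": 5},
    {"dx": 0.04,"dy": 0.04,"dz": 2.96,"wx": 0,"wy": 0,"wz": 0,"claw": 5},
    {"dx": 0.04,"dy": 0.04,"dz": 2.96,"wx": 0,"wy": 0,"wz": 0,"claw": 5},
    {"dx": 0.04,"dy": 0.04,"dz": 2.96,"wx": 0,"wy": 0,"wz": 0,"claw": 5},
    {"dx": 0.04,"dy": 0.04,"dz": 2.96,"wx": 0,"wy": 0,"wz": 0,"claw": 5},
    {"dx": 0.04,"dy": 0.04,"dz": 2.96,"wx": 0,"wy": 0,"wz": 0,"claw": 5},
  ],
)

```text
time: 9.93
tool_pos: [505.3, -349.9, 51.9]
ee_rot: [0.001, 0.959, -0.283, 0.002]
wrist_force: [0.1, 1.1, 6.4]
opening: 12.5
grasp_force: 30.0
```

Call:
arm_command(
  rows=[
    {"dx": 0,"dy": 0,"dz": -1.5,"wx": 0,"wy": 0,"wz": 0,"claw": 5},
    {"dx": 0,"dy": 0,"dz": -3,"wx": 0,"wy": 0,"wz": 0,"claw": 5},
    {"dx": 0,"dy": 0,"dz": -4.5,"wx": 0,"wy": 0,"wz": 0,"claw": 5},
    {"dx": 0,"dy": 0,"dz": -5.6,"wx": 0,"wy": 0,"wz": 0,"claw": 5},
    {"dx": 0,"dy": 0,"dz": -5.6,"wx": 0,"wy": 0,"wz": 0,"claw": 5},
    {"dx": 0,"dy": 0,"dz": -5.6,"wx": 0,"wy": 0,"wz": 0,"claw": 5},
  ],
)

```text
time: 10.43
tool_pos: [504.9, -350.1, 192.2]
ee_rot: [0.001, 0.959, -0.283, 0.002]
wrist_force: [-0.1, -0.5, -0.9]
opening: 12.2
grasp_force: 30.0
```

Run:
```python
from h import *
s,r,p=pose();print(p,s["opening"],r.as_quat());go([531,82,190],0.237)
```

```text
[ 504.94430943 -350.07745966  192.18309562] 12.241066694637853 [ 0.95901244 -0.28335327  0.00212016  0.00125672]
dxyz [ -8.52 -15.07   0.03]
w [ 0.03 -0.04 -7.75] yaw now -0.575
```

Call:
arm_command(
  rows=[
    {"dx": -8.52,"dy": -15.07,"dz": 0,"wx": 0,"wy": 0,"wz": -7.75,"claw": 5},
    {"dx": -8.52,"dy": -15.07,"dz": 0,"wx": 0,"wy": 0,"wz": -7.75,"claw": 5},
    {"dx": -8.52,"dy": -15.07,"dz": 0,"wx": 0,"wy": 0,"wz": -7.75,"claw": 5},
    {"dx": -8.52,"dy": -15.07,"dz": 0,"wx": 0,"wy": 0,"wz": -7.75,"claw": 5},
    {"dx": -8.52,"dy": -15.07,"dz": 0,"wx": 0,"wy": 0,"wz": -7.75,"claw": 5},
    {"dx": -8.52,"dy": -15.07,"dz": 0,"wx": 0,"wy": 0,"wz": -7.75,"claw": 5},
    {"dx": -8.52,"dy": -15.07,"dz": 0,"wx": 0,"wy": 0,"wz": -7.75,"claw": 5},
    {"dx": -8.52,"dy": -15.07,"dz": 0,"wx": 0,"wy": 0,"wz": -7.75,"claw": 5},
    {"dx": -8.52,"dy": -15.07,"dz": 0,"wx": 0,"wy": 0,"wz": -7.75,"claw": 5},
    {"dx": -8.52,"dy": -15.07,"dz": 0,"wx": 0,"wy": 0,"wz": -7.75,"claw": 5},
    {"dx": -8.52,"dy": -15.07,"dz": 0,"wx": 0,"wy": 0,"wz": -7.75,"claw": 5},
    {"dx": -8.52,"dy": -15.07,"dz": 0,"wx": 0,"wy": 0,"wz": -7.75,"claw": 5},
  ],
)

```text
time: 11.43
tool_pos: [528.1, 86.7, 187.9]
ee_rot: [-0.001, 0.993, 0.121, -0.002]
wrist_force: [0.4, 0.1, -1.8]
opening: 12.4
grasp_force: 30.0
```

Call:
arm_command(
  rows=[
    {"dx": 0,"dy": 0,"dz": 0,"wx": 0,"wy": 0,"wz": 0,"claw": 5},
    {"dx": 0,"dy": 0,"dz": 0,"wx": 0,"wy": 0,"wz": 0,"claw": 5},
    {"dx": 0,"dy": 0,"dz": 0,"wx": 0,"wy": 0,"wz": 0,"claw": 5},
  ],
)

```text
time: 11.68
tool_pos: [529.8, 81.5, 189.0]
ee_rot: [0.0, 0.993, 0.117, -0.001]
wrist_force: [-0.8, 0.3, -0.7]
opening: 12.6
grasp_force: 30.0
```

Run:
```python
from h import *
s,r,p=pose();print(p,yaw())
im=manip.snapshot("wrist")
c=im[200:290,270:380];c=cv2.resize(c,None,fx=5,fy=5,interpolation=cv2.INTER_CUBIC)
old=np.load("w4.npz")["im"][200:290,270:380];old=cv2.resize(old,None,fx=2,fy=2)
cv2.imwrite("pics/w5.png",c[:,:,::-1]);np.savez("w5.npz",p=p,q=r.as_quat(),im=im)
# far end row of the bar: profile at centre column, both pictures
for f in ("w2","w5"):
    g=cv2.cvtColor(np.load(f+".npz")["im"],cv2.COLOR_RGB2GRAY);print(f,g[255:285,318:328].mean(1).round(0).astype(int), g[285,295:350])
```

```text
[529.77355339  81.47242974 189.0390571 ] 0.23529196093402555
w2 [173 176 181 191 203 216 217 216 217 208 148  81  78  84  90  92  92  95
 104 111 120 129 137 141 147 152 155 156 156 156] [ 14   4   0   7  43 122 141 128 124 132 143 139 141 137 106 102 118 132
 134 141 144 152 152 153 154 152 161 157 154 158 156 154 154 154 156 147
 142 139 132 123 103 144 146 142 141 139 143 136 112  79 110 141  53  15
   2]
w5 [217 215 216 216 218 218 184 164 141  87  80  81  84  90  91  95 102 111
 120 128 135 141 143 149 154 155 156 154 154 154] [  1   2   2   0  22 101 131 177 185 142 141 139 143 143 137 149 117  99
 122 131 136 142 144 151 149 155 155 155 152 156 155 160 155 154 155 151
 151 146 139 131 129 109 107 135 146 144 137 142 128  98  80 110  35   0
   8]
```

Call:
arm_command(
  rows=[
    {"dx": 0.32,"dy": -0.05,"dz": 0.6,"wx": 0,"wy": 0,"wz": 0,"claw": 5},
    {"dx": 0.32,"dy": -0.05,"dz": 1.1,"wx": 0,"wy": 0,"wz": 0,"claw": 5},
    {"dx": 0.32,"dy": -0.05,"dz": 1.1,"wx": 0,"wy": 0,"wz": 0,"claw": 5},
    {"dx": 0.32,"dy": -0.05,"dz": 1.2,"wx": 0,"wy": 0,"wz": 0,"claw": 5},
    {"dx": 0.32,"dy": -0.05,"dz": 1.3,"wx": 0,"wy": 0,"wz": 0,"claw": 5},
    {"dx": 0.32,"dy": -0.05,"dz": 1.4,"wx": 0,"wy": 0,"wz": 0,"claw": 5},
    {"dx": 0.32,"dy": -0.05,"dz": 1.5,"wx": 0,"wy": 0,"wz": 0,"claw": 5},
    {"dx": 0.32,"dy": -0.05,"dz": 1.5,"wx": 0,"wy": 0,"wz": 0,"claw": 5},
  ],
)

```text
time: 12.4
tool_pos: [540.2, 85.7, 154.6]
ee_rot: [0.0, 0.993, 0.118, 0.003]
wrist_force: [0.3, 0.3, 8.2]
opening: 12.2
grasp_force: 30.0
```

Call:
arm_command(
  rows=[
    {"dx": 0,"dy": 0,"dz": -0.25,"wx": 0,"wy": 0,"wz": 0,"claw": 5},
    {"dx": -0.1,"dy": 0.02,"dz": -0.25,"wx": 0,"wy": 0,"wz": 0,"claw": 5},
    {"dx": -0.1,"dy": 0.02,"dz": -0.25,"wx": 0,"wy": 0,"wz": 0,"claw": 5},
    {"dx": -0.1,"dy": 0.02,"dz": -0.25,"wx": 0,"wy": 0,"wz": 0,"claw": 5},
  ],
)

```text
time: 12.73
tool_pos: [534.8, 84.8, 158.5]
ee_rot: [-0.0, 0.993, 0.118, -0.0]
wrist_force: [0.1, -0.5, -1.1]
opening: 12.1
grasp_force: 30.0
```

Call:
arm_command(
  rows=[
    {"dx": 0.1,"dy": 0.02,"dz": 0,"wx": 0,"wy": 0,"wz": 0,"claw": 5},
    {"dx": 0.1,"dy": 0.02,"dz": 0,"wx": 0,"wy": 0,"wz": 0,"claw": 5},
    {"dx": 0.1,"dy": 0.02,"dz": 0.1,"wx": 0,"wy": 0,"wz": 0,"claw": 5},
    {"dx": 0.1,"dy": 0.02,"dz": 0.2,"wx": 0,"wy": 0,"wz": 0,"claw": 5},
    {"dx": 0.1,"dy": 0.02,"dz": 0.3,"wx": 0,"wy": 0,"wz": 0,"claw": 5},
    {"dx": 0.1,"dy": 0.02,"dz": 0.3,"wx": 0,"wy": 0,"wz": 0,"claw": 5},
  ],
)

```text
time: 13.23
tool_pos: [538.5, 84.9, 150.9]
ee_rot: [0.0, 0.993, 0.118, 0.001]
wrist_force: [1.8, 1.1, 0.4]
opening: 12.3
grasp_force: 30.0
```

Call:
arm_command(
  rows=[
    {"dx": 0,"dy": 0,"dz": 0.1,"wx": 0,"wy": 0,"wz": 0,"claw": 5},
    {"dx": 0,"dy": 0,"dz": 0.2,"wx": 0,"wy": 0,"wz": 0,"claw": 5},
    {"dx": 0,"dy": 0,"dz": 0.3,"wx": 0,"wy": 0,"wz": 0,"claw": 5},
    {"dx": 0,"dy": 0,"dz": 0.4,"wx": 0,"wy": 0,"wz": 0,"claw": 5},
    {"dx": 0,"dy": 0,"dz": 0.4,"wx": 0,"wy": 0,"wz": 0,"claw": 5},
  ],
)

```text
time: 13.65
tool_pos: [538.2, 84.8, 140.5]
ee_rot: [0.0, 0.993, 0.118, 0.0]
wrist_force: [2.0, 0.1, -2.6]
opening: 12.3
grasp_force: 30.0
```

Call:
arm_command(
  rows=[
    {"dx": 0,"dy": 0,"dz": 0,"wx": 0,"wy": 0,"wz": -1.1,"claw": 5},
    {"dx": 0,"dy": 0,"dz": 0,"wx": 0,"wy": 0,"wz": -2.2,"claw": 5},
    {"dx": 0,"dy": 0,"dz": 0,"wx": 0,"wy": 0,"wz": -3.3,"claw": 5},
    {"dx": 0,"dy": 0,"dz": 0,"wx": 0,"wy": 0,"wz": -4.4,"claw": 5},
    {"dx": 0,"dy": 0,"dz": 0,"wx": 0,"wy": 0,"wz": -5.5,"claw": 5},
    {"dx": 0,"dy": 0,"dz": 0,"wx": 0,"wy": 0,"wz": -6.6,"claw": 5},
    {"dx": 0,"dy": 0,"dz": 0,"wx": 0,"wy": 0,"wz": -7.7,"claw": 5},
    {"dx": 0,"dy": 0,"dz": 0,"wx": 0,"wy": 0,"wz": -8.8,"claw": 5},
    {"dx": 0,"dy": 0,"dz": 0,"wx": 0,"wy": 0,"wz": -9.9,"claw": 5},
  ],
)

```text
time: 14.4
tool_pos: [538.3, 85.2, 140.9]
ee_rot: [-0.0, 0.803, 0.597, 0.001]
wrist_force: [1.8, 1.7, -1.0]
opening: 12.4
grasp_force: 30.0
```

Run:
```python
from h import *
s,r,p=pose();print(p,yaw(),s["ft_torque"],s["wrist_force"],s["qd"][5])
```

```text
[538.27713502  85.23788195 140.88802093] 1.278310736572613 [ 0.14408816 -0.57679866 -0.12489171] [ 1.84430133  1.70829889 -0.95797009] -1.367010908321507
```

Call:
arm_command(
  rows=[
    {"dx": 0,"dy": 0,"dz": 0,"wx": 0,"wy": 0,"wz": -1.1,"claw": 5},
    {"dx": 0,"dy": 0,"dz": 0,"wx": 0,"wy": 0,"wz": -2.2,"claw": 5},
    {"dx": 0,"dy": 0,"dz": 0,"wx": 0,"wy": 0,"wz": -3.3,"claw": 5},
    {"dx": 0,"dy": 0,"dz": 0,"wx": 0,"wy": 0,"wz": -4.2,"claw": 5},
    {"dx": 0,"dy": 0,"dz": 0,"wx": 0,"wy": 0,"wz": -4.2,"claw": 5},
  ],
)

```text
time: 14.82
tool_pos: [537.8, 85.3, 140.9]
ee_rot: [-0.0, 0.655, 0.756, 0.0]
wrist_force: [1.7, 1.0, -1.2]
opening: 12.5
grasp_force: 30.0
```

Run:
```python
from h import *
s,r,p=pose();print(p,yaw(),s["ft_torque"],s["wrist_force"],s["qd"][5])
```

```text
[537.79808729  85.25930881 140.88719016] 1.7143294342009447 [ 0.27798337 -0.46454705 -0.11279263] [ 1.69250139  1.02290915 -1.24737655] 0.12844682095647808
```

Call:
arm_command(
  rows=[
    {"dx": 0,"dy": 0,"dz": 0,"wx": 0,"wy": 0,"wz": -0.6,"claw": 5},
    {"dx": 0,"dy": 0,"dz": 0,"wx": 0,"wy": 0,"wz": -1.2,"claw": 5},
    {"dx": 0,"dy": 0,"dz": 0,"wx": 0,"wy": 0,"wz": -1.2,"claw": 5},
  ],
)

```text
time: 15.07
tool_pos: [537.6, 85.2, 140.9]
ee_rot: [-0.0, 0.607, 0.795, 0.0]
wrist_force: [1.3, 1.5, -0.5]
opening: 12.1
grasp_force: 30.0
```

Run:
```python
from h import *
s,r,p=pose();print(p,yaw(),s["ft_torque"],s["wrist_force"],s["qd"][5])
```

```text
[537.64717463  85.20443214 140.87836399] 1.8374514759943605 [ 0.28742219 -0.45860623 -0.10599659] [ 1.33705381  1.4915051  -0.50892837] 0.07261040881273181
```

Call:
arm_command(
  rows=[
    {"dx": 0,"dy": 0,"dz": 0,"wx": 0,"wy": 0,"wz": -0.6,"claw": 5},
    {"dx": 0,"dy": 0,"dz": 0,"wx": 0,"wy": 0,"wz": -1.1,"claw": 5},
    {"dx": 0,"dy": 0,"dz": 0,"wx": 0,"wy": 0,"wz": -1.1,"claw": 5},
  ],
)

```text
time: 15.32
tool_pos: [537.5, 85.1, 140.9]
ee_rot: [-0.0, 0.56, 0.828, -0.0]
wrist_force: [1.4, 1.0, 0.3]
opening: 11.9
grasp_force: 30.0
```

Run:
```python
from h import *
s,r,p=pose();print(p,yaw(),s["ft_torque"],s["wrist_force"],s["qd"][5])
```

```text
[537.54872351  85.12022236 140.87559482] 1.951809651771933 [ 0.30586678 -0.38369185 -0.09910203] [1.42199908 0.96824786 0.28907594] 0.05716464208267057
```

Call:
arm_command(
  rows=[
    {"dx": 0,"dy": 0,"dz": 0,"wx": 0,"wy": 0,"wz": 0.6,"claw": 5},
    {"dx": 0,"dy": 0,"dz": -0.4,"wx": 0,"wy": 0,"wz": 0.6,"claw": 5},
    {"dx": 0,"dy": 0,"dz": -0.9,"wx": 0,"wy": 0,"wz": 0.6,"claw": 5},
    {"dx": 0,"dy": 0,"dz": -1.6,"wx": 0,"wy": 0,"wz": 0.6,"claw": 5},
    {"dx": 0,"dy": 0,"dz": -2.2,"wx": 0,"wy": 0,"wz": 0.6,"claw": 5},
    {"dx": 0,"dy": 0,"dz": -2.2,"wx": 0,"wy": 0,"wz": 0.6,"claw": 5},
    {"dx": 0,"dy": 0,"dz": -2.2,"wx": 0,"wy": 0,"wz": 0.6,"claw": 5},
  ],
)

```text
time: 15.9
tool_pos: [537.6, 84.7, 196.8]
ee_rot: [0.0, 0.585, 0.811, -0.0]
wrist_force: [0.3, -0.0, -1.5]
opening: 12.5
grasp_force: 30.0
```

Run:
```python
from h import *
s,r,p=pose();print(p,yaw(),s["opening"]);go([504.7,-349.8,120],-0.573)
im=manip.snapshot("wrist");np.savez("w6.npz",p=p,q=r.as_quat(),im=im)
im2=manip.snapshot("top")
a=cv2.resize(im[190:290,270:380],None,fx=4,fy=4,interpolation=cv2.INTER_CUBIC)
b=cv2.resize(im2[230:320,280:380],(440,400),interpolation=cv2.INTER_CUBIC)
cv2.imwrite("pics/c6.png",np.hstack([a[:400],b])[:,:800,::-1])
```

```text
[537.63266762  84.66244774 196.81982795] 1.8912563825373412 12.532831590347982
dxyz [-16.08  -6.73   3.08]
w [1.000e-02 0.000e+00 2.353e+01] yaw now 1.891
```

View pics/c6.png

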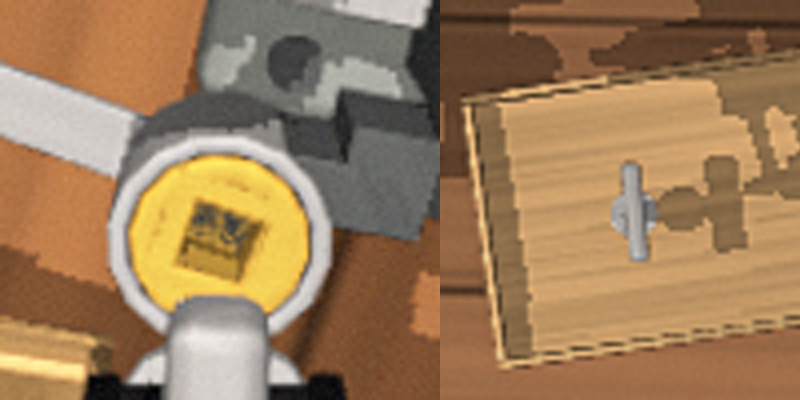

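The plug's square now sits near yaw 1.68, so the lock is about 1.55 rad and open. The first key stands in the tray. I'll put this key back in its own stand hole.

Call:
arm_command(
  rows=[
    {"dx": -16.08,"dy": -6.73,"dz": 0,"wx": 0,"wy": 0,"wz": 12,"claw": 5},
    {"dx": -16.08,"dy": -6.73,"dz": 0,"wx": 0,"wy": 0,"wz": 12,"claw": 5},
    {"dx": -16.08,"dy": -6.73,"dz": 0,"wx": 0,"wy": 0,"wz": 12,"claw": 5},
    {"dx": -16.08,"dy": -6.73,"dz": 0,"wx": 0,"wy": 0,"wz": 12,"claw": 5},
    {"dx": -16.08,"dy": -6.73,"dz": 0,"wx": 0,"wy": 0,"wz": 12,"claw": 5},
    {"dx": -16.08,"dy": -6.73,"dz": 0,"wx": 0,"wy": 0,"wz": 12,"claw": 5},
    {"dx": -16.08,"dy": -6.73,"dz": 0,"wx": 0,"wy": 0,"wz": 12,"claw": 5},
    {"dx": -16.08,"dy": -6.73,"dz": 0,"wx": 0,"wy": 0,"wz": 12,"claw": 5},
    {"dx": -16.08,"dy": -6.73,"dz": 0,"wx": 0,"wy": 0,"wz": 12,"claw": 5},
    {"dx": -16.08,"dy": -6.73,"dz": 0,"wx": 0,"wy": 0,"wz": 12,"claw": 5},
    {"dx": -16.08,"dy": -6.73,"dz": 0,"wx": 0,"wy": 0,"wz": 12,"claw": 5},
    {"dx": -16.08,"dy": -6.73,"dz": 0,"wx": 0,"wy": 0,"wz": 12,"claw": 5},
  ],
)

```text
time: 17.0
tool_pos: [504.0, -354.7, 194.7]
ee_rot: [0.001, 0.951, 0.31, -0.001]
wrist_force: [0.1, 0.4, -0.1]
opening: 12.3
grasp_force: 30.0
```

Run:
```python
from h import *
s,r,p=pose();print(p);go([504.7,-349.8,120],-0.573)
```

```text
[ 504.00783692 -354.6966257   194.66498324]
dxyz [ 0.14 -0.14  2.99]
w [1.000e-02 1.000e-02 1.149e+01] yaw now 0.631
```

Call:
arm_command(
  rows=[
    {"dx": 0.1,"dy": -0.1,"dz": 1,"wx": 0,"wy": 0,"wz": 11.5,"claw": 5},
    {"dx": 0.1,"dy": -0.1,"dz": 2,"wx": 0,"wy": 0,"wz": 11.5,"claw": 5},
    {"dx": 0.1,"dy": -0.1,"dz": 3,"wx": 0,"wy": 0,"wz": 11.5,"claw": 5},
    {"dx": 0.1,"dy": -0.1,"dz": 3,"wx": 0,"wy": 0,"wz": 11.5,"claw": 5},
    {"dx": 0.1,"dy": -0.1,"dz": 3,"wx": 0,"wy": 0,"wz": 11.5,"claw": 5},
    {"dx": 0.1,"dy": -0.1,"dz": 3,"wx": 0,"wy": 0,"wz": 11.5,"claw": 5},
    {"dx": 0.1,"dy": -0.1,"dz": 3,"wx": 0,"wy": 0,"wz": 11.5,"claw": 5},
    {"dx": 0.1,"dy": -0.1,"dz": 3,"wx": 0,"wy": 0,"wz": 11.5,"claw": 5},
    {"dx": 0.1,"dy": -0.1,"dz": 3,"wx": 0,"wy": 0,"wz": 11.5,"claw": 5},
    {"dx": 0.1,"dy": -0.1,"dz": 3,"wx": 0,"wy": 0,"wz": 11.5,"claw": 5},
    {"dx": 0.1,"dy": -0.1,"dz": 3,"wx": 0,"wy": 0,"wz": 11.5,"claw": 5},
    {"dx": 0.1,"dy": -0.1,"dz": 3,"wx": 0,"wy": 0,"wz": 11.5,"claw": 5},
  ],
)

```text
time: 18.0
tool_pos: [505.1, -344.3, 120.3]
ee_rot: [-0.001, 0.96, -0.279, -0.001]
wrist_force: [0.1, -0.8, -0.7]
opening: 12.2
grasp_force: 30.0
```

Run:
```python
from h import *
s,r,p=pose();print(p,s["qd"].round(3));go([504.8,-349.8,85],-0.573)
```

```text
[ 505.09841217 -344.3279971   120.29917714] [-0.004 -0.    -0.01  -0.003 -0.002 -0.003]
dxyz [0.11 0.19 1.41]
w [-0.01  0.03  0.07] yaw now -0.565
```

Call:
arm_command(
  rows=[
    {"dx": 0.11,"dy": 0.19,"dz": 0.7,"wx": 0,"wy": 0,"wz": 0.05,"claw": 5},
    {"dx": 0.11,"dy": 0.19,"dz": 1.35,"wx": 0,"wy": 0,"wz": 0.05,"claw": 5},
    {"dx": 0.11,"dy": 0.19,"dz": 1.35,"wx": 0,"wy": 0,"wz": 0.05,"claw": 5},
    {"dx": 0.11,"dy": 0.19,"dz": 1.35,"wx": 0,"wy": 0,"wz": 0.05,"claw": 5},
  ],
)

```text
time: 18.33
tool_pos: [504.5, -350.2, 86.3]
ee_rot: [-0.001, 0.959, -0.282, -0.002]
wrist_force: [-0.1, 0.4, -0.5]
opening: 12.5
grasp_force: 30.0
```

Run:
```python
from h import *
s,r,p=pose();print(p,s["qd"].round(3));go([504.8,-349.8,52.5],-0.573)
```

```text
[ 504.48317083 -350.24986601   86.25500931] [-0.001 -0.027 -0.025 -0.    -0.005  0.008]
dxyz [ 0.01 -0.02  1.35]
w [-0.01  0.03  0.  ] yaw now -0.573
```

Call:
arm_command(
  rows=[
    {"dx": 0,"dy": 0,"dz": 0.25,"wx": 0,"wy": 0,"wz": 0,"claw": 5},
    {"dx": 0,"dy": 0,"dz": 0.5,"wx": 0,"wy": 0,"wz": 0,"claw": 5},
    {"dx": 0,"dy": 0,"dz": 0.5,"wx": 0,"wy": 0,"wz": 0,"claw": 5},
    {"dx": 0,"dy": 0,"dz": 0.5,"wx": 0,"wy": 0,"wz": 0,"claw": 5},
  ],
)

```text
time: 18.67
tool_pos: [505.2, -351.4, 74.7]
ee_rot: [-0.0, 0.959, -0.283, -0.0]
wrist_force: [0.4, 0.5, -0.4]
opening: 12.2
grasp_force: 30.0
```

In the hole with no force. Lower the rest and release.

Call:
arm_command(
  rows=[
    {"dx": 0,"dy": -0.04,"dz": 0.3,"wx": 0,"wy": 0,"wz": 0,"claw": 5},
    {"dx": 0,"dy": -0.04,"dz": 0.6,"wx": 0,"wy": 0,"wz": 0,"claw": 5},
    {"dx": 0,"dy": -0.04,"dz": 0.88,"wx": 0,"wy": 0,"wz": 0,"claw": 5},
    {"dx": 0,"dy": -0.04,"dz": 0.88,"wx": 0,"wy": 0,"wz": 0,"claw": 5},
  ],
)

```text
time: 19.0
tool_pos: [505.5, -350.4, 51.5]
ee_rot: [-0.0, 0.959, -0.283, -0.001]
wrist_force: [-0.2, -1.2, -1.3]
opening: 12.4
grasp_force: 30.0
```

Call:
arm_command(
  rows=[
    {"dx": 0,"dy": 0,"dz": 0,"wx": 0,"wy": 0,"wz": 0,"claw": 20},
    {"dx": 0,"dy": 0,"dz": 0,"wx": 0,"wy": 0,"wz": 0,"claw": 45},
    {"dx": 0,"dy": 0,"dz": 0,"wx": 0,"wy": 0,"wz": 0,"claw": 45},
    {"dx": 0,"dy": 0,"dz": 0,"wx": 0,"wy": 0,"wz": 0,"claw": 45},
    {"dx": 0,"dy": 0,"dz": -1.5,"wx": 0,"wy": 0,"wz": 0,"claw": 45},
    {"dx": 0,"dy": 0,"dz": -3,"wx": 0,"wy": 0,"wz": 0,"claw": 45},
    {"dx": 0,"dy": 0,"dz": -6,"wx": 0,"wy": 0,"wz": 0,"claw": 45},
    {"dx": 0,"dy": 0,"dz": -7,"wx": 0,"wy": 0,"wz": 0,"claw": 45},
    {"dx": 0,"dy": 0,"dz": -9,"wx": 0,"wy": 0,"wz": 0,"claw": 45},
    {"dx": 0,"dy": 0,"dz": -9.6,"wx": 0,"wy": 0,"wz": 0,"claw": 45},
  ],
)

```text
time: 19.83
tool_pos: [505.6, -350.5, 295.6]
ee_rot: [0.0, 0.959, -0.283, 0.001]
wrist_force: [0.2, -0.7, 0.3]
opening: 45.1
grasp_force: 0.0
```

Run:
```python
from h import *
s,r,p=pose();print(p,s["time"])
im=manip.snapshot("top");cv2.imwrite("pics/t7.png",im[:,:,::-1])
a=np.load("w5.npz")
im0=cv2.imread("pics/top0.png")[:,:,::-1]
# change of the stand and knob regions against the start
for n,(r0,r1,c0,c1) in dict(A=(228,248,418,445),B=(252,277,416,440),knob=(240,266,160,188)).items():
    print(n,np.abs(im[r0:r1,c0:c1].astype(int)-im0[r0:r1,c0:c1]).mean().round(1))
go([506,249,300],0.13)
```

```text
[ 505.59879342 -350.54527621  295.57655658] 19.8333
A 57.2
B 37.6
knob 5.5
dxyz [-13.21 -20.18  -0.12]
w [ 0.1  -0.15 -6.72] yaw now -0.574
```

Call:
arm_command(
  rows=[
    {"dx": -13.21,"dy": -20.18,"dz": -0.8,"wx": 0,"wy": 0,"wz": -6.72,"claw": 60},
    {"dx": -13.21,"dy": -20.18,"dz": -0.8,"wx": 0,"wy": 0,"wz": -6.72,"claw": 60},
    {"dx": -13.21,"dy": -20.18,"dz": -0.8,"wx": 0,"wy": 0,"wz": -6.72,"claw": 60},
    {"dx": -13.21,"dy": -20.18,"dz": -0.8,"wx": 0,"wy": 0,"wz": -6.72,"claw": 60},
    {"dx": -13.21,"dy": -20.18,"dz": -0.8,"wx": 0,"wy": 0,"wz": -6.72,"claw": 60},
    {"dx": -13.21,"dy": -20.18,"dz": -0.8,"wx": 0,"wy": 0,"wz": -6.72,"claw": 60},
    {"dx": -13.21,"dy": -20.18,"dz": -0.8,"wx": 0,"wy": 0,"wz": -6.72,"claw": 60},
    {"dx": -13.21,"dy": -20.18,"dz": -0.8,"wx": 0,"wy": 0,"wz": -6.72,"claw": 60},
    {"dx": -13.21,"dy": -20.18,"dz": -0.8,"wx": 0,"wy": 0,"wz": -6.72,"claw": 60},
    {"dx": -13.21,"dy": -20.18,"dz": -0.8,"wx": 0,"wy": 0,"wz": -6.72,"claw": 60},
    {"dx": -13.21,"dy": -20.18,"dz": -0.8,"wx": 0,"wy": 0,"wz": -6.72,"claw": 60},
    {"dx": -13.21,"dy": -20.18,"dz": -0.8,"wx": 0,"wy": 0,"wz": -6.72,"claw": 60},
  ],
)

```text
time: 20.88
tool_pos: [502.8, 150.9, 309.6]
ee_rot: [0.0, 0.998, 0.065, 0.0]
wrist_force: [1.0, 0.4, 0.4]
opening: 60.0
grasp_force: 0.0
```

```bash
python3 -c "
from h import *
print(pose()[2]);go([506,250,320],0.13)"
```

```text
[502.75796089 150.9253102  309.6329971 ]
dxyz [ 0.64 -3.91 -0.41]
w [ 0.   -0.01 -0.01] yaw now 0.129
```

Call:
arm_command(
  rows=[
    {"dx": 0.64,"dy": -3.9,"dz": -0.4,"wx": 0,"wy": 0,"wz": 0,"claw": 60},
    {"dx": 0.64,"dy": -3.9,"dz": -0.4,"wx": 0,"wy": 0,"wz": 0,"claw": 60},
    {"dx": 0.64,"dy": -3.9,"dz": -0.4,"wx": 0,"wy": 0,"wz": 0,"claw": 60},
    {"dx": 0.64,"dy": -3.9,"dz": -0.4,"wx": 0,"wy": 0,"wz": 0,"claw": 60},
    {"dx": 0.64,"dy": -3.9,"dz": -0.4,"wx": 0,"wy": 0,"wz": 0,"claw": 60},
    {"dx": 0.64,"dy": -3.9,"dz": -0.4,"wx": 0,"wy": 0,"wz": 0,"claw": 60},
    {"dx": 0.64,"dy": -3.9,"dz": -0.4,"wx": 0,"wy": 0,"wz": 0,"claw": 60},
  ],
)

```text
time: 21.47
tool_pos: [506.5, 246.3, 319.2]
ee_rot: [0.0, 0.998, 0.064, -0.0]
wrist_force: [-0.3, 0.1, -0.2]
opening: 60.1
grasp_force: 0.0
```

Run:
```python
from h import *
s,r,p=pose();rp=(s,r,p);print(p,yaw())
im=manip.snapshot("wrist");np.savez("w8.npz",p=p,q=r.as_quat(),im=im)
print("expected knob px",wproj([506.4,249.6,243],rp))
g=cv2.cvtColor(im,cv2.COLOR_RGB2GRAY)[:,:]
cv2.imwrite("pics/w8.png",cv2.resize(im[130:330,180:460],None,fx=2.5,fy=2.5,interpolation=cv2.INTER_CUBIC)[:,:,::-1])
```

```text
[506.53314774 246.3050479  319.16606287] 0.12745262190790102
expected knob px (np.float64(317.22767340379676), np.float64(251.91451121407877))
```

View pics/w8.png

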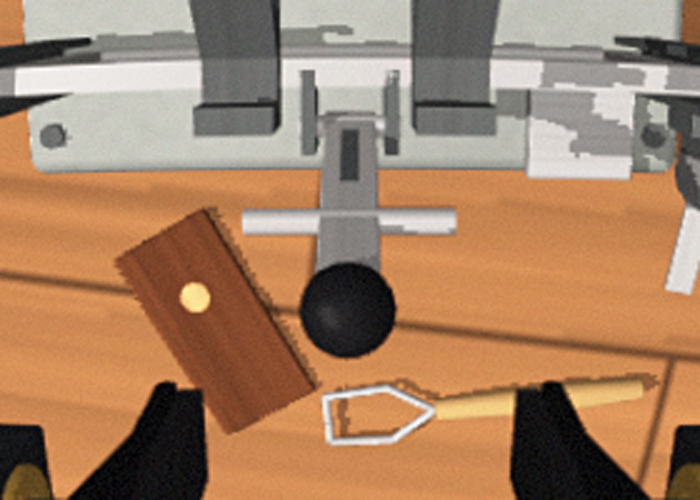

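The black knob is at wrist pixel about (319.2,253.6). The bar and cross pin line up with the tool axes, and the bar leans toward the robot.

Run:
```python
from h import *
d=np.load("w8.npz");rp=(None,R.from_quat(d["q"]),d["p"])
for z in (243,247): print(watz((319.2,253.6),z,rp))
s,r,p=pose();print(p)
k=watz((319.2,253.6),244.5,rp);go(k-[0,0,9],0.128)
# bar pixel of notch prong ends and pivot
u=lambda x,y:(180+x/2.5,130+y/2.5)
print("pivot",watz(u(350,118),152,rp),"pin",watz(u(349,221),208,rp),"prong tips@284",watz(u(236,118),284,rp),watz(u(453,118),284,rp))
```

```text
[505.37274749 248.12208284 243.        ]
[506.71789417 248.25689126 247.        ]
[506.61620537 246.2464806  319.21221471]
dxyz [-0.02 -0.08  3.35]
w [ 0.    0.01 -0.01] yaw now 0.127
pivot [545.981104  253.3252465 152.       ] pin [521.55042929 250.15397438 208.        ] prong tips@284 [558.98491626 278.8128652  284.        ] [564.85481989 232.56609472 284.        ]
```

Call:
arm_command(
  rows=[
    {"dx": -0.02,"dy": -0.08,"dz": 1,"wx": 0,"wy": 0,"wz": 0,"claw": 60},
    {"dx": -0.02,"dy": -0.08,"dz": 2,"wx": 0,"wy": 0,"wz": 0,"claw": 60},
    {"dx": -0.02,"dy": -0.08,"dz": 3,"wx": 0,"wy": 0,"wz": 0,"claw": 60},
    {"dx": -0.02,"dy": -0.08,"dz": 3.3,"wx": 0,"wy": 0,"wz": 0,"claw": 60},
    {"dx": -0.02,"dy": -0.08,"dz": 3.3,"wx": 0,"wy": 0,"wz": 0,"claw": 60},
    {"dx": -0.02,"dy": -0.08,"dz": 3.3,"wx": 0,"wy": 0,"wz": 0,"claw": 60},
  ],
)

```text
time: 22.02
tool_pos: [506.5, 249.0, 237.3]
ee_rot: [-0.0, 0.998, 0.064, 0.0]
wrist_force: [-0.3, -0.7, 0.9]
opening: 60.2
grasp_force: 0.0
```

Call:
arm_command(
  rows=[
    {"dx": 0,"dy": 0,"dz": 0,"wx": 0,"wy": 0,"wz": 0,"claw": 40},
    {"dx": 0,"dy": 0,"dz": 0,"wx": 0,"wy": 0,"wz": 0,"claw": 15},
    {"dx": 0,"dy": 0,"dz": 0,"wx": 0,"wy": 0,"wz": 0,"claw": 15},
    {"dx": 0,"dy": 0,"dz": 0,"wx": 0,"wy": 0,"wz": 0,"claw": 15},
    {"dx": 0,"dy": 0,"dz": 0,"wx": 0,"wy": 0,"wz": 0,"claw": 15},
    {"dx": 0,"dy": 0,"dz": 0,"wx": 0,"wy": 0,"wz": 0,"claw": 15},
    {"dx": 0,"dy": 0,"dz": 0,"wx": 0,"wy": 0,"wz": 0,"claw": 15},
    {"dx": 0,"dy": 0,"dz": 0,"wx": 0,"wy": 0,"wz": 0,"claw": 15},
  ],
)

```text
time: 22.68
tool_pos: [505.9, 249.3, 237.2]
ee_rot: [0.0, 0.998, 0.065, 0.0]
wrist_force: [-0.9, -0.6, 1.9]
opening: 24.1
grasp_force: 30.0
```

Call:
arm_command(
  rows=[
    {"dx": 0,"dy": 0,"dz": -0.08,"wx": 0,"wy": 0,"wz": 0,"claw": 15},
    {"dx": 0,"dy": 0,"dz": -0.16,"wx": 0,"wy": 0,"wz": 0,"claw": 15},
    {"dx": 0,"dy": 0,"dz": -0.16,"wx": 0,"wy": 0,"wz": 0,"claw": 15},
    {"dx": 0,"dy": 0,"dz": -0.16,"wx": 0,"wy": 0,"wz": 0,"claw": 15},
  ],
)

```text
time: 23.02
tool_pos: [506.0, 249.3, 240.2]
ee_rot: [0.0, 0.998, 0.064, -0.0]
wrist_force: [3.1, -1.0, -7.6]
opening: 24.1
grasp_force: 30.0
```

Run:
```python
from h import *
s,r,p=pose();print(s["wrist_force"],s["opening"],p)
im=manip.snapshot("wrist");np.savez("w9.npz",p=p,q=r.as_quat(),im=im)
for z in (236,242,248,254): print(z,wproj(p*[1,1,0]+[0,0,z],(s,r,p)))
g=cv2.cvtColor(im,cv2.COLOR_RGB2GRAY);print([int(v) for v in g[255:345:3,322]]); print(im[300,300:346].mean(1).astype(int))
```

```text
[ 3.07663517 -0.99370745 -7.57610379] 24.140310041621806 [505.9564152  249.32817223 240.2151275 ]
236 (np.float64(321.9171589319561), np.float64(298.1106664649562))
242 (np.float64(321.8988709734081), np.float64(303.44691537192074))
248 (np.float64(321.879614746843), np.float64(309.11162787665705))
254 (np.float64(321.8593235589281), np.float64(315.1332019557791))
[134, 110, 106, 113, 112, 111, 112, 108, 107, 79, 13, 13, 17, 20, 23, 25, 19, 25, 26, 28, 28, 28, 15, 27, 28, 23, 35, 60, 78, 89]
[15 19 19 17  6 19 22 15 21 19 18 14 17 18 18 17 18 22 16 21 26 19 24 25
 19 26 16 21 20 22 20 20 19 11 23 25 15 21 15 22 23 16 22 18  8 18]
```

Call:
arm_command(
  rows=[
    {"dx": 0.1,"dy": 0,"dz": -0.3,"wx": 0,"wy": 0,"wz": 0,"claw": 15},
    {"dx": 0.3,"dy": 0,"dz": -0.8,"wx": 0,"wy": 0,"wz": 0,"claw": 15},
    {"dx": 0.5,"dy": 0,"dz": -1.3,"wx": 0,"wy": 0,"wz": 0,"claw": 15},
    {"dx": 0.7,"dy": 0,"dz": -1.8,"wx": 0,"wy": 0,"wz": 0,"claw": 15},
    {"dx": 0.9,"dy": 0,"dz": -2.3,"wx": 0,"wy": 0,"wz": 0,"claw": 15},
    {"dx": 1.1,"dy": 0,"dz": -2.8,"wx": 0,"wy": 0,"wz": 0,"claw": 15},
    {"dx": 1.3,"dy": 0,"dz": -3.3,"wx": 0,"wy": 0,"wz": 0,"claw": 15},
    {"dx": 1.5,"dy": 0,"dz": -3.8,"wx": 0,"wy": 0,"wz": 0,"claw": 15},
    {"dx": 1.62,"dy": 0,"dz": -4.1,"wx": 0,"wy": 0,"wz": 0,"claw": 15},
    {"dx": 1.62,"dy": 0,"dz": -4.1,"wx": 0,"wy": 0,"wz": 0,"claw": 15},
  ],
)

```text
time: 23.9
tool_pos: [546.6, 254.6, 345.0]
ee_rot: [0.0, 0.998, 0.064, 0.001]
wrist_force: [1.0, -1.8, -6.4]
opening: 24.2
grasp_force: 30.0
```

Run:
```python
from h import *
s,r,p=pose();print(s["wrist_force"],s["opening"],p)
P0=np.array([505.96,249.33,0]);x=np.array([np.cos(.128),np.sin(.128),0])
for dx,z in ((85.8,333),(85.8,309)): go(P0+dx*x+[0,0,z],.128)
```

```text
[ 0.96061197 -1.76462844 -6.42182092] 24.169284408367503 [546.64261794 254.62214519 344.95487165]
dxyz [1.79 0.   0.48]
w [ 0.   -0.02  0.01] yaw now 0.129
dxyz [1.79 0.   1.44]
w [ 0.   -0.02  0.01] yaw now 0.129
```

Call:
arm_command(
  rows=[
    {"dx": 0.3,"dy": 0,"dz": 0.0,"wx": 0,"wy": 0,"wz": 0,"claw": 15},
    {"dx": 0.6,"dy": 0,"dz": 0.05,"wx": 0,"wy": 0,"wz": 0,"claw": 15},
    {"dx": 0.9,"dy": 0,"dz": 0.12,"wx": 0,"wy": 0,"wz": 0,"claw": 15},
    {"dx": 1.2,"dy": 0,"dz": 0.2,"wx": 0,"wy": 0,"wz": 0,"claw": 15},
    {"dx": 1.5,"dy": 0,"dz": 0.35,"wx": 0,"wy": 0,"wz": 0,"claw": 15},
    {"dx": 1.79,"dy": 0,"dz": 0.48,"wx": 0,"wy": 0,"wz": 0,"claw": 15},
    {"dx": 1.79,"dy": 0,"dz": 0.48,"wx": 0,"wy": 0,"wz": 0,"claw": 15},
    {"dx": 1.79,"dy": 0,"dz": 0.48,"wx": 0,"wy": 0,"wz": 0,"claw": 15},
  ],
)

```text
time: 24.57
tool_pos: [590.2, 260.3, 330.0]
ee_rot: [0.0, 0.998, 0.064, -0.001]
wrist_force: [-2.2, -3.3, -7.0]
opening: 24.4
grasp_force: 30.0
```

Run:
```python
from h import *
s,r,p=pose();print(s["wrist_force"],s["opening"],p)
P0=np.array([505.96,249.33,0]);x=np.array([np.cos(.128),np.sin(.128),0])
for dx,z in ((85.8,314),(85.8,309)): go(P0+dx*x+[0,0,z],.128)
```

```text
[-2.16552676 -3.26997918 -7.01502531] 24.448749299040216 [590.18552128 260.29854199 329.9881593 ]
dxyz [0.04 0.   0.64]
w [0.01 0.03 0.01] yaw now 0.129
dxyz [0.04 0.   0.84]
w [0.01 0.03 0.01] yaw now 0.129
```

Lower slowly into the notch, watching the force go to zero.

Call:
arm_command(
  rows=[
    {"dx": 0.04,"dy": 0,"dz": 0.12,"wx": 0,"wy": 0,"wz": 0,"claw": 15},
    {"dx": 0.04,"dy": 0,"dz": 0.24,"wx": 0,"wy": 0,"wz": 0,"claw": 15},
    {"dx": 0.04,"dy": 0,"dz": 0.36,"wx": 0,"wy": 0,"wz": 0,"claw": 15},
    {"dx": 0.04,"dy": 0,"dz": 0.48,"wx": 0,"wy": 0,"wz": 0,"claw": 15},
    {"dx": 0.04,"dy": 0,"dz": 0.6,"wx": 0,"wy": 0,"wz": 0,"claw": 15},
    {"dx": 0.04,"dy": 0,"dz": 0.72,"wx": 0,"wy": 0,"wz": 0,"claw": 15},
    {"dx": 0.04,"dy": 0,"dz": 0.8,"wx": 0,"wy": 0,"wz": 0,"claw": 15},
    {"dx": 0.04,"dy": 0,"dz": 0.8,"wx": 0,"wy": 0,"wz": 0,"claw": 15},
    {"dx": 0.04,"dy": 0,"dz": 0.8,"wx": 0,"wy": 0,"wz": 0,"claw": 15},
  ],
)

```text
time: 25.32
tool_pos: [591.0, 260.5, 310.8]
ee_rot: [0.0, 0.998, 0.065, -0.001]
wrist_force: [-2.1, -3.5, -7.8]
opening: 24.2
grasp_force: 30.0
```

Call:
arm_command(
  rows=[
    {"dx": 0,"dy": 0,"dz": 0.06,"wx": 0,"wy": 0,"wz": 0,"claw": 15},
    {"dx": 0,"dy": 0,"dz": 0.12,"wx": 0,"wy": 0,"wz": 0,"claw": 15},
    {"dx": 0,"dy": 0,"dz": 0.12,"wx": 0,"wy": 0,"wz": 0,"claw": 15},
    {"dx": 0,"dy": 0,"dz": 0.12,"wx": 0,"wy": 0,"wz": 0,"claw": 15},
  ],
)

```text
time: 25.65
tool_pos: [591.1, 260.5, 308.1]
ee_rot: [0.0, 0.998, 0.064, -0.0]
wrist_force: [-2.4, -4.0, -7.1]
opening: 24.4
grasp_force: 30.0
```

Call:
arm_command(
  rows=[
    {"dx": 0,"dy": 0,"dz": 0.06,"wx": 0,"wy": 0,"wz": 0,"claw": 15},
    {"dx": 0,"dy": 0,"dz": 0.1,"wx": 0,"wy": 0,"wz": 0,"claw": 15},
    {"dx": 0,"dy": 0,"dz": 0.1,"wx": 0,"wy": 0,"wz": 0,"claw": 15},
    {"dx": 0,"dy": 0,"dz": 0.1,"wx": 0,"wy": 0,"wz": 0,"claw": 15},
  ],
)

```text
time: 25.98
tool_pos: [591.5, 260.5, 306.9]
ee_rot: [0.0, 0.998, 0.065, 0.0]
wrist_force: [-3.2, -4.9, -3.2]
opening: 24.3
grasp_force: 30.0
```

Call:
arm_command(
  rows=[
    {"dx": 0,"dy": 0,"dz": 0.06,"wx": 0,"wy": 0,"wz": 0,"claw": 15},
    {"dx": 0,"dy": 0,"dz": 0.1,"wx": 0,"wy": 0,"wz": 0,"claw": 15},
    {"dx": 0,"dy": 0,"dz": 0.1,"wx": 0,"wy": 0,"wz": 0,"claw": 15},
    {"dx": 0,"dy": 0,"dz": 0.1,"wx": 0,"wy": 0,"wz": 0,"claw": 15},
  ],
)

```text
time: 26.32
tool_pos: [591.8, 260.6, 306.7]
ee_rot: [0.0, 0.998, 0.065, 0.002]
wrist_force: [-5.5, -6.2, 3.9]
opening: 24.0
grasp_force: 30.0
```

Call:
arm_command(
  rows=[
    {"dx": 0,"dy": 0,"dz": 0.06,"wx": 0,"wy": 0,"wz": 0,"claw": 15},
    {"dx": 0,"dy": 0,"dz": 0.06,"wx": 0,"wy": 0,"wz": 0,"claw": 15},
    {"dx": 0,"dy": 0,"dz": 0.06,"wx": 0,"wy": 0,"wz": 0,"claw": 15},
  ],
)

```text
time: 26.57
tool_pos: [591.9, 260.6, 306.6]
ee_rot: [-0.0, 0.998, 0.065, 0.002]
wrist_force: [-7.1, -6.2, 8.9]
opening: 23.9
grasp_force: 30.0
```

Run:
```python
from h import *
im=manip.snapshot("scene");cv2.imwrite("pics/s9.png",cv2.resize(im[200:440,340:560],None,fx=2.5,fy=2.5,interpolation=cv2.INTER_CUBIC)[:,:,::-1])
```

```text
(no output)
```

No views left, so I check by feel. First I ease off the downward push, then pull forward against the lips.

Call:
arm_command(
  rows=[
    {"dx": 0,"dy": 0,"dz": -0.1,"wx": 0,"wy": 0,"wz": 0,"claw": 15},
    {"dx": 0,"dy": 0,"dz": -0.1,"wx": 0,"wy": 0,"wz": 0,"claw": 15},
    {"dx": -0.15,"dy": 0,"dz": -0.1,"wx": 0,"wy": 0,"wz": 0,"claw": 15},
    {"dx": -0.3,"dy": 0,"dz": -0.1,"wx": 0,"wy": 0,"wz": 0,"claw": 15},
    {"dx": -0.3,"dy": 0,"dz": -0.1,"wx": 0,"wy": 0,"wz": 0,"claw": 15},
  ],
)

```text
time: 27.03
tool_pos: [586.7, 260.0, 307.8]
ee_rot: [-0.0, 0.998, 0.064, 0.005]
wrist_force: [1.4, -5.4, 3.6]
opening: 23.9
grasp_force: 30.0
```

Call:
arm_command(
  rows=[
    {"dx": -0.15,"dy": 0,"dz": 0,"wx": 0,"wy": 0,"wz": 0,"claw": 15},
    {"dx": -0.3,"dy": 0,"dz": 0,"wx": 0,"wy": 0,"wz": 0,"claw": 15},
    {"dx": -0.3,"dy": 0,"dz": 0,"wx": 0,"wy": 0,"wz": 0,"claw": 15},
  ],
)

```text
time: 27.28
tool_pos: [585.0, 259.7, 308.2]
ee_rot: [-0.001, 0.998, 0.064, 0.012]
wrist_force: [12.8, -2.4, -1.5]
opening: 24.5
grasp_force: 30.0
```

The lips resist (12.8 N), so the pin is in the notch. Ease back and release.

Call:
arm_command(
  rows=[
    {"dx": 0.25,"dy": 0,"dz": 0,"wx": 0,"wy": 0,"wz": 0,"claw": 15},
    {"dx": 0.45,"dy": 0,"dz": 0,"wx": 0,"wy": 0,"wz": 0,"claw": 15},
    {"dx": 0.45,"dy": 0,"dz": 0.05,"wx": 0,"wy": 0,"wz": 0,"claw": 15},
    {"dx": 0.45,"dy": 0,"dz": 0.05,"wx": 0,"wy": 0,"wz": 0,"claw": 15},
  ],
)

```text
time: 27.62
tool_pos: [590.0, 260.4, 307.0]
ee_rot: [-0.0, 0.998, 0.064, 0.004]
wrist_force: [-0.1, -4.9, 7.1]
opening: 24.2
grasp_force: 30.0
```

Call:
arm_command(
  rows=[
    {"dx": 0,"dy": 0,"dz": 0,"wx": 0,"wy": 0,"wz": 0,"claw": 27},
    {"dx": 0,"dy": 0,"dz": 0,"wx": 0,"wy": 0,"wz": 0,"claw": 35},
    {"dx": 0,"dy": 0,"dz": 0,"wx": 0,"wy": 0,"wz": 0,"claw": 45},
    {"dx": 0,"dy": 0,"dz": 0,"wx": 0,"wy": 0,"wz": 0,"claw": 50},
    {"dx": 0,"dy": 0,"dz": 0,"wx": 0,"wy": 0,"wz": 0,"claw": 50},
  ],
)

```text
time: 28.03
tool_pos: [587.5, 261.2, 303.0]
ee_rot: [-0.001, 0.998, 0.065, -0.0]
wrist_force: [0.1, -0.1, -1.3]
opening: 45.3
grasp_force: 0.0
```

Call:
arm_command(
  rows=[
    {"dx": 0,"dy": 0,"dz": -0.5,"wx": 0,"wy": 0,"wz": 0,"claw": 55},
    {"dx": 0,"dy": 0,"dz": -1.2,"wx": 0,"wy": 0,"wz": 0,"claw": 55},
    {"dx": 0,"dy": 0,"dz": -2.4,"wx": 0,"wy": 0,"wz": 0,"claw": 55},
    {"dx": 0,"dy": 0,"dz": -3.2,"wx": 0,"wy": 0,"wz": 0,"claw": 55},
    {"dx": 0,"dy": 0,"dz": -3.2,"wx": 0,"wy": 0,"wz": 0,"claw": 55},
    {"dx": 0,"dy": 0,"dz": -3.2,"wx": 0,"wy": 0,"wz": 0,"claw": 55},
  ],
)

```text
time: 28.53
tool_pos: [588.1, 260.9, 384.1]
ee_rot: [-0.001, 0.998, 0.065, 0.001]
wrist_force: [-0.1, 0.0, -1.0]
opening: 54.9
grasp_force: 0.0
```

Run:
```python
from h import *
s,r,p=pose();rp=(s,r,p);print(p)
im=manip.snapshot("wrist");np.savez("w10.npz",p=p,q=r.as_quat(),im=im)
g=cv2.cvtColor(im,cv2.COLOR_RGB2GRAY)
m=(g<50).astype(np.uint8)
e=wproj([590,260.4,316],rp);print("expect",e)
n,l,st,c=cv2.connectedComponentsWithStats(cv2.morphologyEx(m,cv2.MORPH_OPEN,np.ones((7,7))))
for i in range(1,n):
    if st[i,4]>300: print(st[i],c[i].round(1))
# stand keys in the top picture: does B look as at the start?
t=manip.snapshot("top");t0=cv2.imread("pics/top0.png")[:,:,::-1]
for nme,(a,b,cc,d) in dict(A=(228,248,418,445),B=(252,277,416,440),C=(280,305,414,437)).items():
    print(nme,np.abs(t[a:b,cc:d].astype(int)-t0[a:b,cc:d]).mean().round(1))
```

```text
[588.08391203 260.89941522 384.10976159]
expect (np.float64(323.368169487243), np.float64(253.8816307343123))
[  0  96  13  76 748] [  4.9 136.8]
[614 231  18  44 480] [622.5 252.9]
[ 305  236   41   38 1202] [325.2 254.2]
[    0   262   640   218 82606] [316.9 401. ]
[ 215  283   53   53 1808] [246.9 313.7]
[ 380  284   53   52 1812] [399.9 314.4]
A 20.7
B 23.2
C 22.4
```

Run:
```python
from h import *
t=manip.snapshot("top");t0=cv2.imread("pics/top0.png")[:,:,::-1]
for nme,(a,b,c,d) in dict(A=(226,250,416,447),B=(250,278,414,442),C=(279,307,412,439)).items():
    o=[]
    for im in (t0,t):
        h=cv2.cvtColor(np.ascontiguousarray(im[a:b,c:d]),cv2.COLOR_RGB2HSV);m=(h[...,1]<60)&(h[...,2]>90);y,x=np.nonzero(m);o+= [m.sum(),(x.mean()+c).round(1) if len(x) else 0,(y.mean()+a).round(1) if len(x) else 0]
    print(nme,o)
h=cv2.cvtColor(np.ascontiguousarray(t[245:310,290:372]),cv2.COLOR_RGB2HSV);print("tray",((h[...,1]<60)&(h[...,2]>90)).sum())
```

```text
A [np.int64(125), np.float64(429.8), np.float64(236.9), np.int64(114), np.float64(430.2), np.float64(237.0)]
B [np.int64(135), np.float64(426.9), np.float64(263.9), np.int64(113), np.float64(428.1), np.float64(264.5)]
C [np.int64(138), np.float64(424.0), np.float64(291.6), np.int64(0), 0, 0]
tray 131
```

Keys A and B are upright in the stand, C is in the tray, and the guard is hooked. Handing in.

```bash
python3 -c "
from plant import manip
print(manip.hand_in())"
```

```text
the job is handed in; nothing more can be done
None
```

The job is handed in with no verdict shown: the second key tried opened the cam lock (about 1.55 rad), two keys are in the stand and one in the tray, and the guard is up with its cross pin in the notch, checked by feel and camera measurement only.

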